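# Re-hang three maquettes on their keyed plinths

## Robot

A 7-joint arm with a two-finger parallel gripper is mounted at the origin on the work surface. World frame = base frame: x ahead of the robot, y to its left, z up, the work surface at z = 0. Lengths are in m, angles in rad, forces in N, time in s.
With the tool pointing down it reaches from about 0.425 to 0.95 m from the base axis. Payload 16.7 kg.
Tool frame: the origin (TCP) lies at the very end of the fingers, on their centre line; the grasp point (between the pads) lies 19 mm behind it; z points along the fingers, y is the direction in which the jaws open and shut (so a half turn about z gives the same grasp; the last joint's range is limited). The gripper opens to 94 mm and grips with 3 to 60 N. Pads are 16 mm wide; open, the fingers measure 119 mm over their backs; the gripper's body (75 mm by 177 mm) begins 78 mm behind the grasp point.
Start: joints at [-1.407, 0.426, 0.074, 1.606, -0.034, 1.111, -0.067], TCP at [0.208, 0.642, 0.205] pointing down, gripper open.
Joint ranges: [-2.85, 2.85], [-0.5, 2.14], [-1.23, 1.37], [0.21, 2.46], [-1.02, 4.16], [0.16, 2.05], [-2.73, 2.73]. Speed limits (rad/s): [1.89, 1.89, 2.39, 2.39, 3.01, 3.01, 3.01].

## Interface

Orientations are given as a 3x3 rotation matrix whose columns are the frame's x, y, z axes.
In Python, from rig import * gives the robot as it stands.
- The arm moves only by the tool move_arm, never from a script. Its argument "increments" is a list of rows, each an object of numbers: "rx", "ry", "rz": the turn, a rotation vector about the tool's x, y, z in degrees; "dx", "dy", "dz": the shift along the tool's x, y, z in mm; "gripper": the closure, from -1 (fully open) to 1 (shut), so that 0 is half open. A call has exactly 8 rows; each row shifts and turns the commanded pose from where the row before left it, along the tool's axes as they then stand; what a row does not reach is not made up. A row lasts 1/10 s, in which the tool goes at most 50 mm and 8.59 degrees, less where a joint would pass 70% of its speed; a pose out of reach is approached as far as the arm can. A call is refused whole if a number of a shift passes 50 or a number of a turn 8.59, either way. A call with a gripper value outside its range is refused whole. The fingers move at their own pace and stop on an object; "newtons" is the grip in N (left out, the last holds). Time passes only in rows, so rows that do not move let the fingers close, or fill a call up. It gives the time, the measured TCP pose, the force and the opening at its end, in the units of the state.
- sense(): the state, without advancing time (a new reading comes with each control period).
- read_camera(name): name is "scene" or "top" or "wrist"; returns a dict with "color" (420x560x3 uint8, red, green, blue), "fov_y" (degrees; the focal length in pixels is half the picture's height over the tangent of half this angle, whatever the lens; pixels are square), "cx", "cy" (the principal point, pixels), "extrinsics" (4x4, takes a point from camera to world coordinates). Camera axes: x right, y up, looking along -z (the intrinsics and any distortion apply to the point x, -y, -z); pixel columns grow to the right and rows downward; lengths in m; the calibration is good to about 2 mm. A picture is of the moment at which its call begins. There is no depth.
- sign_off(): hands the job in, once; it reports no verdict.
The state is a dict: "clock": time; "joints": joint angles; "joint_vel": joint speeds; "joint_efforts": joint torques, N m; "position": TCP position; "tcp_rot": TCP orientation; "ft_force": force on the tool from outside, world axes, zero at the start; "moment": the same for the moment, N m; "finger_gap": finger opening in m.
Only numpy, scipy, OpenCV 4.12 (cv2) and the standard library are available. Lean on these libraries where they do the work, as an engineer would, in place of code of your own. Each camera call takes 0.05 s, during which the arm holds its last target. There are 200 camera calls.

## Task

The three plaster maquettes stand on the wrong plinths: swap them round so that their tops come level, with the stepped tower on the low square plinth, the domed column on the round one and the arch on the tall six-sided one, each turned so that its keyed foot drops fully home in the socket; the empty cork pad is free for parking. Plaster chips, so set them down gently without dropping or toppling any, and do not knock over the yellow paint bottle.

Things in the scene. Friction and masses are not known exactly. Their poses are not given: they have to be found in the camera images.
- tower: Plaster stepped tower, 130 mm tall, 0.16 kg. Foot 10 mm thick, from above a half disc of radius 32 on the +x side, square-cornered on the -x side (straight back edge at x=-28, sides at y=+-32). Origin: underside, centre of the half disc, on the shaft's axis; z up. Shaft 30 x 30 mm along x, y from 10 to 95 mm height (grip here), above it 20 x 20 to 115, 10 x 10 tip. Starts on the round plinth.
- column: Plaster round column with a shallow dome, 110 mm tall, 0.2 kg. Foot and origin as the tower's (foot 10 mm thick, half round at +x, straight back edge at -x; origin at the underside on the shaft's axis, z up). Shaft 40 mm in diameter from 10 to 92 mm height: grip here. Starts on the six-sided plinth.
- arch: Plaster arch, 90 mm tall, 0.13 kg. Foot and origin as the tower's (half round at +x, straight back edge at -x; origin at the underside below the middle of the arch, z up). Two legs (16 mm in x, 14 in y, at y=+-19) up to 62 mm; lintel 16 mm thick in x, 52 long in y, from 62 to 90 mm height: grip it across the 16 mm (closing along x). Starts on the square plinth.
- square_plinth: Lowest plinth, square plywood, 104 x 104 mm, fixed. A rim 8 mm high on top forms a socket shaped like the maquettes' feet, 5 mm larger all round, floor 20 mm above the origin. A foot drops in only with its x axis along the plinth's (within 9 deg); origins then line up. Origin: underside, below the centre of the socket's half round; straight wall at -x.
- round_plinth: Middle plinth, round plywood, diameter 120 mm, fixed. A rim 8 mm high on top forms a socket shaped like the maquettes' feet, 5 mm larger all round, floor 40 mm above the origin. A foot drops in only with its x axis along the plinth's (within 9 deg); origins then line up. Origin: underside, below the centre of the socket's half round; straight wall at -x.
- hex_plinth: Highest plinth, six-sided plywood, 112 mm across flats, fixed. A rim 8 mm high on top forms a socket shaped like the maquettes' feet, 5 mm larger all round, floor 60 mm above the origin. A foot drops in only with its x axis along the plinth's (within 9 deg); origins then line up. Origin: underside, below the centre of the socket's half round; straight wall at -x.
- cork_pad: Empty square cork pad, fixed flat on the table, 110 x 110 mm, 6 mm thick: the free spot for parking a maquette. Origin: centre of its underside.
- paint_bottle: Yellow paint bottle with a black cap, standing, 56 mm in diameter, 140 mm tall, nearest to the robot. Origin: centre of its underside. Bystander, loose.

How it is judged:
By the outcome, as a careful person would: the job done as asked, in the order asked, and still so for the second after the job is handed in, with the robot touching nothing.
It also fails if it takes over 136 s, if anything falls off the work surface, if the arm or the gripper's body presses on something with over 40 N, if the wrist force passes 120 N, or if a joint passes its speed limit or range.

## Working session

There is one attempt and no reset: what is moved stays moved. The work goes in short steps, Python scripts to look and compute and a tool call to move; the robot and the scene stay as the last step left them, time stands still between calls to the robot, and variables do not carry over. Pictures are saved under pics/ and viewed, about 12 in all and at most 16, crops included, and the job is handed in when it is done.

Besides the shell and the picture viewer there is one more tool, called after ">>>" as name(argument=value, ...) on one line, values as JSON. move_arm: Moves the arm, as the interface text tells. Its arguments: {"type":"object","properties":{"increments":{"type":"array","items":{"type":"object","properties":{"rx":{"type":"number"},"ry":{"type":"number"},"rz":{"type":"number"},"dx":{"type":"number"},"dy":{"type":"number"},"dz":{"type":"number"},"gripper":{"type":"number"}}}},"newtons":{"type":"number"}},"required":["increments"]}

```bash
mkdir -p pics; ls; python3 - <<'E'
from rig import *
import cv2,numpy as np
s=sense();print(s['clock'],s['position'],s['tcp_rot'],s['finger_gap'],s['ft_force'])
for n in('scene','top','wrist'):
    c=read_camera(n);cv2.imwrite(f'pics/{n}0.png',c['color'][...,::-1]);print(n,c['fov_y'],c['cx'],c['cy'],[k for k in c],np.round(c['extrinsics'],4).tolist())
E
```

```text
pics
0.0 [0.20825418 0.64162005 0.20478194] [[-9.51163874e-01  3.08686256e-01 -2.82052888e-04]
 [ 3.08686366e-01  9.51163107e-01 -1.21329203e-03]
 [-1.06248273e-04 -1.24110543e-03 -9.99999224e-01]] 0.09392462797284878 [-0.28357415 -0.0010347   0.17005319]
scene 56.82005648780013 285.9121072732789 209.6652470556574 ['color', 'fov_y', 'cx', 'cy', 'extrinsics'] [[-0.8822, -0.3724, 0.2882, 0.7467], [0.4709, -0.6962, 0.5418, 0.4883], [-0.0012, 0.6137, 0.7895, 0.7762], [0.0, 0.0, 0.0, 1.0]]
top 51.621285680652484 275.32114738752034 210.32661209589847 ['color', 'fov_y', 'cx', 'cy', 'extrinsics'] [[-0.0232, 0.9898, -0.1403, 0.3505], [-0.9997, -0.0228, 0.0045, 0.0126], [0.0013, 0.1404, 0.9901, 1.0424], [0.0, 0.0, 0.0, 1.0]]
wrist 59.84665280033899 281.62170824564555 214.04101735655445 ['color', 'fov_y', 'cx', 'cy', 'extrinsics'] [[0.3087, -0.914, -0.2634, 0.1324], [0.9512, 0.2966, 0.0856, 0.6664], [-0.0001, -0.2769, 0.9609, 0.385], [0.0, 0.0, 0.0, 1.0]]
```

View pics/top0.png

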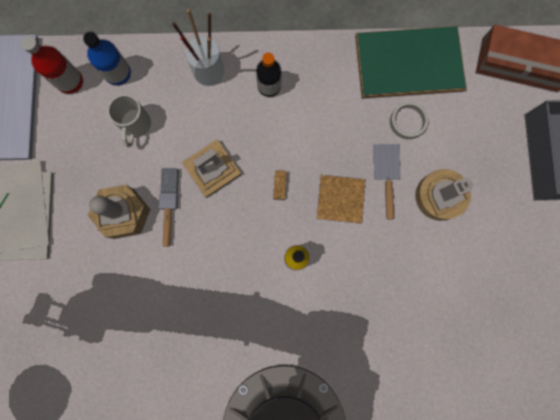

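View pics/scene0.png

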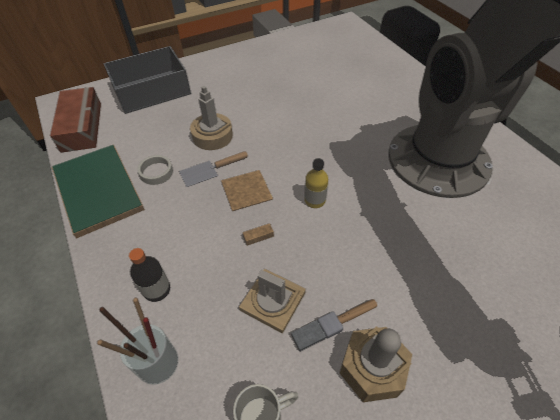

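```bash
cat > h.py <<'E'
from rig import *
import cv2,numpy as np
def cam(n,f=None):
    c=read_camera(n)
    if f: cv2.imwrite('pics/'+f,c['color'][...,::-1])
    return c
def K(c):
    f=c['color'].shape[0]/2/np.tan(np.radians(c['fov_y']/2)); return f,c['cx'],c['cy']
def p2w(c,u,v,z):
    f,cx,cy=K(c);T=c['extrinsics'];d=T[:3,:3]@np.array([(u-cx)/f,-(v-cy)/f,-1]);o=T[:3,3]
    return o+d*(z-o[2])/d[2]
def w2p(c,P):
    f,cx,cy=K(c);T=c['extrinsics'];q=(np.atleast_2d(P)-T[:3,3])@T[:3,:3]
    return np.c_[cx+f*q[:,0]/-q[:,2],cy-f*q[:,1]/-q[:,2]]
def foot(r=0.032,b=0.028):
    a=np.linspace(-np.pi/2,np.pi/2,25)
    return np.r_[np.c_[r*np.cos(a),r*np.sin(a)],[[-b,r],[-b,-r],[0,-r]]]
def place(o,yaw,xy,z):
    c,s=np.cos(yaw),np.sin(yaw);return np.c_[xy@np.array([[c,s],[-s,c]])+o,np.full(len(xy),z)]
def crop(img,u,v,h,k): # square crop centred, half size h, scale k
    return cv2.resize(img[v-h:v+h,u-h:u+h],None,fx=k,fy=k,interpolation=cv2.INTER_CUBIC)
E
python3 - <<'E'
from h import *
c=cam('top');s=cam('scene');a=c['color'][...,::-1];b=s['color'][...,::-1]
im=np.vstack([np.hstack([crop(a,117,210,33,4),crop(a,212,168,33,4),crop(a,445,193,33,4)]),np.hstack([crop(b,378,360,44,3),crop(b,272,298,44,3),crop(b,211,122,44,3)])])
cv2.imwrite('pics/m1.png',im)
E
```

```text
(no output)
```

View pics/m1.png

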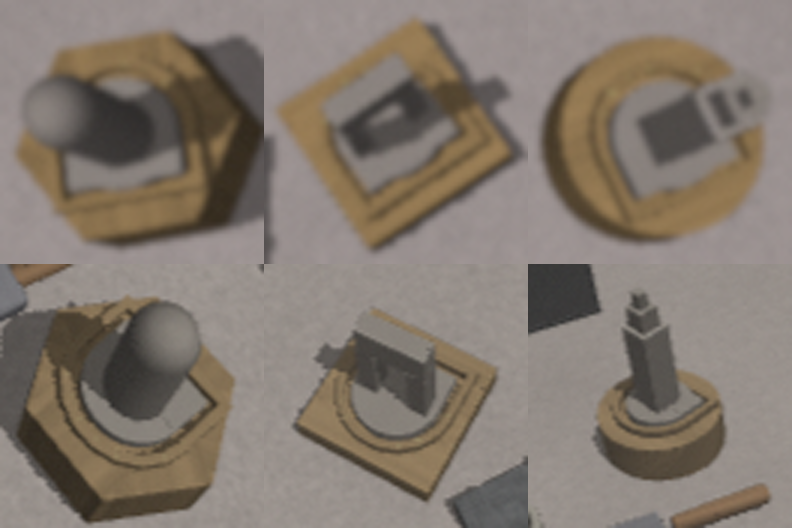

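```bash
cat > fit.py <<'E'
from h import *
from scipy.optimize import minimize
c={n:cam(n) for n in('top','scene')}
def outl(k):
    if k=='sq': return np.array([[1,1],[-1,1],[-1,-1],[1,-1]])*.052
    n,r=(6,.056/np.cos(np.pi/6)) if k=='hex' else (48,.06)
    a=np.arange(n)*2*np.pi/n+np.pi/6; return r*np.c_[np.cos(a),np.sin(a)]
spec={'hex':(.068,[117,210],[378,360],3),'sq':(.028,[212,168],[272,298],32),'rd':(.048,[445,193],[211,122],25)}
yaw={}
res={}
for k,(h,t,s,y0) in spec.items():
    masks={}
    for n,(u,v) in(('top',t),('scene',s)):
        im=cv2.cvtColor(c[n]['color'],cv2.COLOR_RGB2HSV).astype(int)
        m=((im[...,1]>75)&(im[...,0]>8)&(im[...,0]<28)).astype(np.uint8)
        roi=np.zeros_like(m);cv2.circle(roi,(u,v),38 if n=='top' else 50,1,-1);m&=roi
        nn,l,st,_=cv2.connectedComponentsWithStats(m)
        m=(l==1+np.argmax(st[1:,4]))
        hull=cv2.convexHull(np.argwhere(m)[:,::-1].astype(np.float32));masks[n]=hull
    def cost(p):
        o=p[:2];e=0
        for n,h1 in masks.items():
            P=np.r_[place(o,p[2],outl(k),0),place(o,p[2],outl(k),h)]
            h2=cv2.convexHull(w2p(c[n],P).astype(np.float32))
            i,_=cv2.intersectConvexConvex(h1,h2)
            e+=1-i/(cv2.contourArea(h1)+cv2.contourArea(h2)-i)
        return e
    p0=np.r_[p2w(c['top'],*t,h)[:2],np.radians(y0)]
    r=minimize(cost,p0,method='Nelder-Mead',options=dict(initial_simplex=p0+np.array([[0,0,0],[.01,0,0],[0,.01,0],[0,0,.1]]),xatol=1e-5,fatol=1e-5))
    res[k]=r.x;print(k,np.round(r.x[:2],4),np.degrees(r.x[2]),r.fun,np.round(p0,3))
ims={n:cv2.resize(c[n]['color'][...,::-1],None,fx=4,fy=4,interpolation=cv2.INTER_CUBIC) for n in c}
for k,p in res.items():
    h=spec[k][0]
    for n in c:
        for sh,z in((outl(k),h),(foot(.037,.033),h)):
            q=(w2p(c[n],place(p[:2],p[2] if k!='rd' else np.radians(25),sh,z))*4+2).round().astype(int)
            cv2.polylines(ims[n],[q],True,(0,0,255) if len(sh)!=28 else (0,255,0),1)
im=np.vstack([np.hstack([ims[n][4*(v-h):4*(v+h),4*(u-h):4*(u+h)] for n,i,h in(('top',1,33),('scene',2,33)) if n==m for u,v in[s[i] for s in spec.values()]]) for m in('top','scene')])
cv2.imwrite('pics/m2.png',im)
for u,v in((317,221),(322,177),(361,181),(364,221),(297,260),):print(p2w(c['top'],u,v,.006).round(3))
print('cap',p2w(c['top'],298,256.5,.14).round(3))
E
python3 fit.py
```

```text
hex [0.5006 0.3727] 7.036217551896179 0.1797631612503955 [0.498 0.367 0.052]
sq [0.6035 0.1592] 33.12363965575936 0.21423001378027395 [0.6   0.157 0.559]
rd [ 0.5241 -0.3957] 38.37808889848871 0.4869845921298138 [ 0.523 -0.388  0.436]
[ 0.469 -0.092  0.006]
[ 0.577 -0.108  0.006]
[ 0.565 -0.202  0.006]
[ 0.467 -0.205  0.006]
[ 0.377 -0.041  0.006]
cap [ 0.381 -0.036  0.14 ]
```

View pics/m2.png

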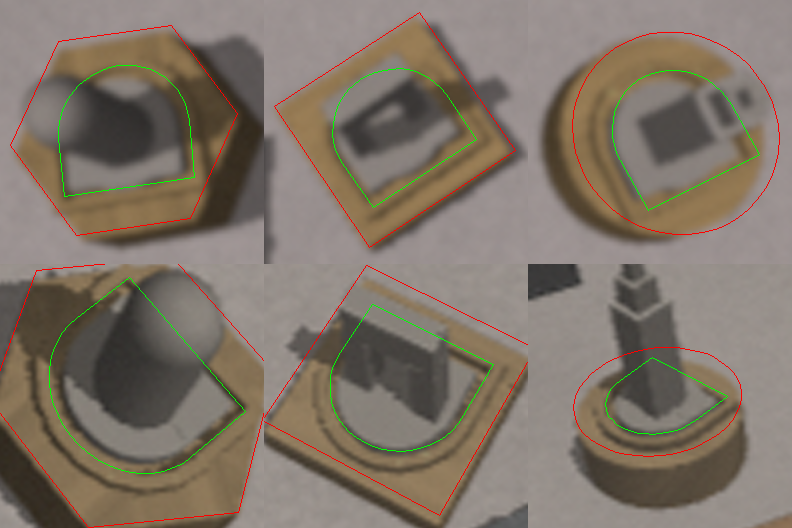

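```bash
python3 - <<'E'
from h import *
t=cam('top');s=cam('scene')
print('sq top',[p2w(t,u,v,.028)[:2].round(3) for u,v in((183,161.2),(217.2,140),(243,174.2),(205.5,196))])
print('sq scene',[p2w(s,u,v,.028)[:2].round(3) for u,v in((239,307.7),(264.3,269),(305,289.3),(283.3,328.3))])
print('hex top',[p2w(t,u,v,.068)[:2].round(3) for u,v in((88.5,215.7),(99.5,185.7),(127,185),(105,235))])
print('hex scene',[p2w(s,u,v,.068)[:2].round(3) for u,v in((340.7,368),(366.3,390.3),(402.3,388),(412.3,354))])
print('bottle',p2w(s,318,164,.14),p2w(s,316,203,0)) 
for n,c in(('top',t),('scene',s)):
  im=c['color'];h=cv2.cvtColor(im,cv2.COLOR_RGB2HSV).astype(int)
  print(n,h[[205,168,193] if n=='top' else [390,320,145],[100,190,425] if n=='top' else [360,265,211]].tolist())
E
```

```text
sq top [array([0.618, 0.226]), array([0.669, 0.144]), array([0.583, 0.083]), array([0.532, 0.173])]
sq scene [array([0.677, 0.153]), array([0.592, 0.097]), array([0.538, 0.181]), array([0.618, 0.234])]
hex top [array([0.486, 0.431]), array([0.555, 0.408]), array([0.555, 0.346]), array([0.441, 0.392])]
hex scene [array([0.569, 0.358]), array([0.551, 0.409]), array([0.495, 0.435]), array([0.443, 0.398])]
bottle [ 0.38763006 -0.03029437  0.14      ] [ 0.38507844 -0.0270924   0.        ]
top [[12, 22, 118], [18, 113, 153], [18, 112, 139]]
scene [[19, 91, 53], [18, 90, 145], [19, 74, 83]]
```

>>> move_arm(increments=[{"dx": -41,"dy": -20,"dz": -8,"gripper": -1},{"dx": -41,"dy": -20,"dz": -8,"gripper": -1},{"dx": -41,"dy": -20,"dz": -8,"gripper": -1},{"dx": -41,"dy": -20,"dz": -8,"gripper": -1},{"dx": -41,"dy": -20,"dz": -8,"gripper": -1},{"dx": -41,"dy": -20,"dz": -8,"gripper": -1},{"dx": -41,"dy": -20,"dz": -8,"gripper": -1},{"dx": -41,"dy": -20,"dz": -8,"gripper": -1}])

```text
schema error: expected keys rx, ry, rz, dx, dy, dz, gripper
```

```bash
cat >> h.py <<'E'
def go(x,y,z,az):
    "total tool-frame increments: turn rz deg first, then dx,dy,dz mm; az = tool-y azimuth deg"
    s=sense();R=s['tcp_rot'];a0=np.degrees(np.arctan2(R[1,1],R[0,1]))
    d=-((az-a0+90)%180-90);a=np.radians(a0-d)
    Y=np.array([np.cos(a),np.sin(a),0]);Z=np.array([0,0,-1]);X=np.cross(Y,Z)
    D=(np.array([x,y,z])-s['position'])*1000
    print('t',round(s['clock'],2),'at',s['position'].round(4),'az',round(a0,1),'gap',round(s['finger_gap'],4),'F',s['ft_force'].round(1),'| rz',round(d,1),'dx dy dz',np.round([X@D,Y@D,Z@D],1), 'tilt',s['tcp_rot'][2].round(3),'j7',s['joints'][6].round(2))
E
python3 - <<'E'
from h import *
go(.504,.376,.27,72)
c=cam('wrist');im=cv2.resize(c['color'][...,::-1],None,fx=1.4,fy=1.4,interpolation=cv2.INTER_CUBIC);cv2.imwrite('pics/w1.png',im)
np.savez('w1.npz',**c)
E
```

```text
t 0.45 at [0.2083 0.642  0.2054] az 72.0 gap 0.0943 F [-0.2 -0.2 -0.6] | rz 0.0 dx dy dz [-363.4 -161.6  -64.6] tilt [ 0. -0. -1.] j7 -0.07
```

View pics/w1.png

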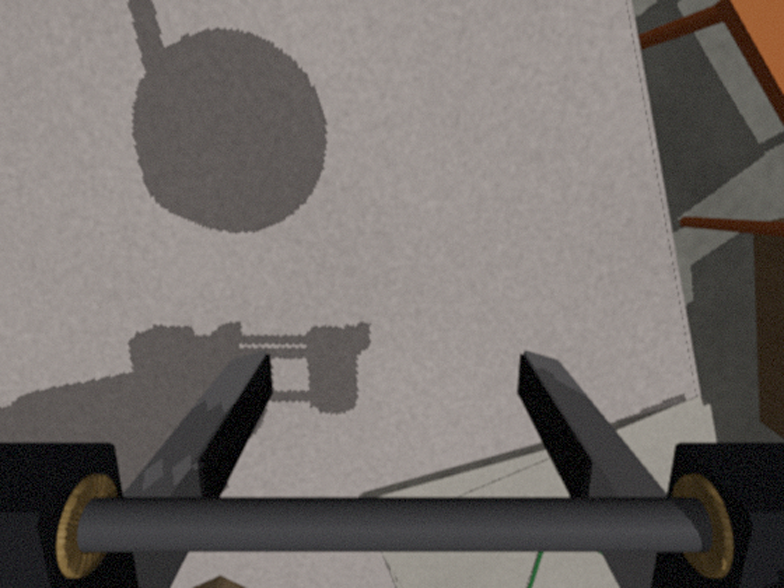

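>>> move_arm(increments=[{"dx": -44,"dy": -16,"dz": -12,"rx": 0,"ry": 0,"rz": 0,"gripper": -1},{"dx": -44,"dy": -16,"dz": -12,"rx": 0,"ry": 0,"rz": 0,"gripper": -1},{"dx": -44,"dy": -16,"dz": -12,"rx": 0,"ry": 0,"rz": 0,"gripper": -1},{"dx": -44,"dy": -16,"dz": -12,"rx": 0,"ry": 0,"rz": 0,"gripper": -1},{"dx": -44,"dy": -16,"dz": -12,"rx": 0,"ry": 0,"rz": 0,"gripper": -1},{"dx": -44,"dy": -16,"dz": -12,"rx": 0,"ry": 0,"rz": 0,"gripper": -1},{"dx": -44,"dy": -16,"dz": -12,"rx": 0,"ry": 0,"rz": 0,"gripper": -1},{"dx": -44,"dy": -16,"dz": -12,"rx": 0,"ry": 0,"rz": 0,"gripper": -1}])

```text
clock: 1.3
position: [0.5049, 0.4102, 0.3022]
tcp_rot: [[-0.951, 0.309, 0.0], [0.309, 0.951, 0.0], [-0.0, 0.0, -1.0]]
ft_force: [1.6, 1.0, -0.1]
finger_gap: 0.0938
```

>>> move_arm(increments=[{"dx": -24,"dy": -11,"dz": 0,"rx": 0,"ry": 0,"rz": 0,"gripper": -1},{"dx": -24,"dy": -11,"dz": 0,"rx": 0,"ry": 0,"rz": 0,"gripper": -1},{"dx": -24,"dy": -11,"dz": 0,"rx": 0,"ry": 0,"rz": 0,"gripper": -1},{"dx": 0,"dy": 0,"dz": 0,"rx": 0,"ry": 0,"rz": 0,"gripper": -1},{"dx": 0,"dy": 0,"dz": 0,"rx": 0,"ry": 0,"rz": 0,"gripper": -1},{"dx": 0,"dy": 0,"dz": 0,"rx": 0,"ry": 0,"rz": 0,"gripper": -1},{"dx": 0,"dy": 0,"dz": 0,"rx": 0,"ry": 0,"rz": 0,"gripper": -1},{"dx": 0,"dy": 0,"dz": 0,"rx": 0,"ry": 0,"rz": 0,"gripper": -1}])

```text
clock: 2.1
position: [0.5614, 0.3587, 0.3015]
tcp_rot: [[-0.952, 0.308, -0.0], [0.308, 0.952, 0.0], [0.0, 0.0, -1.0]]
ft_force: [0.7, -0.1, 0.9]
finger_gap: 0.094
```

```bash
cat > look.py <<'E'
from h import *
import sys
go(.504,.376,.27,72)
c=cam('wrist');im=cv2.resize(c['color'][...,::-1],None,fx=1.4,fy=1.4,interpolation=cv2.INTER_CUBIC);cv2.imwrite(f'pics/{sys.argv[1]}.png',im)
np.savez(f'{sys.argv[1]}.npz',**c)
E
python3 look.py w2
```

```text
t 2.1 at [0.5614 0.3587 0.3015] az 72.1 gap 0.094 F [ 0.7 -0.1  0.9] | rz 0.1 dx dy dz [60.  -1.3 31.5] tilt [ 0.  0. -1.] j7 0.67
```

View pics/w2.png

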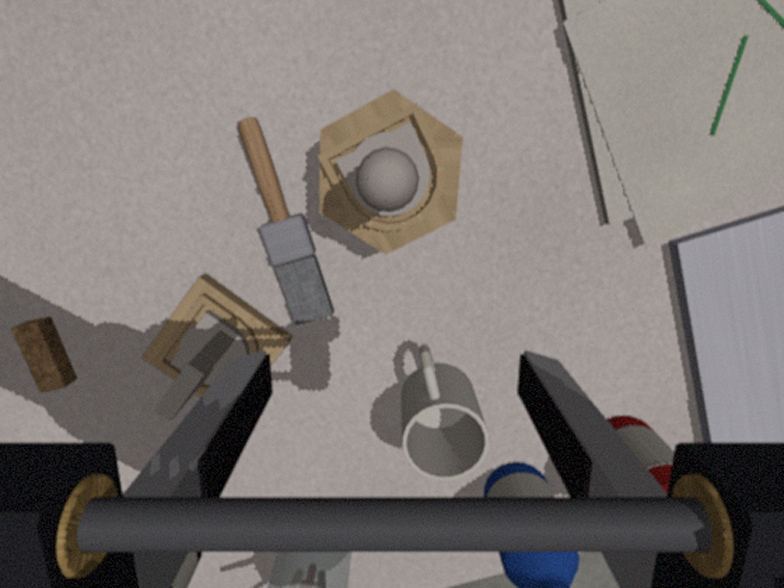

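```bash
python3 - <<'E'
from h import *
c=dict(np.load('w2.npz'))
W=lambda u,v,z:p2w(c,u/1.4-.15,v/1.4-.15,z)[:2]
print('tcp',w2p(c,[.5614,.3587,.3015])*1.4)
H=np.array([W(*p,.068) for p in((394,90),(462,136),(456,218),(388,252),(320,205),(320,130))])
print(H.round(4).tolist(),H.mean(0),np.linalg.norm(H-H.mean(0),axis=1).round(4))
b=W(330,157,.068)-W(413,115,.068);print('back edge',np.linalg.norm(b),np.degrees(np.arctan2(b[1],b[0])))
for z in(.15,.168):print('dome',W(387,180,z))
# predict square
for p in((204,275),(143,356),(291,338)):print('sq corner',W(*p,.028))
E
```

```text
tcp [[394.0948389  369.64688953]]
[[0.4423, 0.3972], [0.4898, 0.4369], [0.5489, 0.4152], [0.5585, 0.3544], [0.5055, 0.3145], [0.452, 0.3342]] [0.49950862 0.37539835] [0.0612 0.0623 0.0634 0.0626 0.0612 0.0629]
back edge 0.07143267444308087 -82.30926149798367
dome [0.49992101 0.3738475 ]
dome [0.49913957 0.37434901]
sq corner [0.53409549 0.18553897]
sq corner [0.58911812 0.09803447]
sq corner [0.61552837 0.23889908]
```

>>> move_arm(increments=[{"dx": 32,"dy": -2.3,"dz": 0,"rx": 0,"ry": 0,"rz": 0,"gripper": -1},{"dx": 31.7,"dy": -2.2,"dz": 0,"rx": 0,"ry": 0,"rz": 0,"gripper": -1},{"dx": 0,"dy": 0,"dz": 40,"rx": 0,"ry": 0,"rz": 0,"gripper": -1},{"dx": 0,"dy": 0,"dz": 40,"rx": 0,"ry": 0,"rz": 0,"gripper": -1},{"dx": 0,"dy": 0,"dz": 40,"rx": 0,"ry": 0,"rz": 0,"gripper": -1},{"dx": 0,"dy": 0,"dz": 35,"rx": 0,"ry": 0,"rz": 0,"gripper": -1},{"dx": 0,"dy": 0,"dz": 25,"rx": 0,"ry": 0,"rz": 0,"gripper": -1},{"dx": 0,"dy": 0,"dz": 15.5,"rx": 0,"ry": 0,"rz": 0,"gripper": -1}])

```text
clock: 2.95
position: [0.4991, 0.3731, 0.104]
tcp_rot: [[-0.951, 0.308, -0.002], [0.308, 0.951, -0.001], [0.001, -0.002, -1.0]]
ft_force: [0.2, -0.1, -0.0]
finger_gap: 0.094
```

>>> move_arm(increments=[{"dx": 0,"dy": 0,"dz": 0,"rx": 0,"ry": 0,"rz": 0,"gripper": -0.3},{"dx": 0,"dy": 0,"dz": 0,"rx": 0,"ry": 0,"rz": 0,"gripper": 0},{"dx": 0,"dy": 0,"dz": 0,"rx": 0,"ry": 0,"rz": 0,"gripper": 0.3},{"dx": 0,"dy": 0,"dz": 0,"rx": 0,"ry": 0,"rz": 0,"gripper": 0.5},{"dx": 0,"dy": 0,"dz": 0,"rx": 0,"ry": 0,"rz": 0,"gripper": 0.5},{"dx": 0,"dy": 0,"dz": 0,"rx": 0,"ry": 0,"rz": 0,"gripper": 0.6},{"dx": 0,"dy": 0,"dz": 0,"rx": 0,"ry": 0,"rz": 0,"gripper": 0.6},{"dx": 0,"dy": 0,"dz": 0,"rx": 0,"ry": 0,"rz": 0,"gripper": 0.6}], newtons=15)

```text
clock: 3.75
position: [0.5001, 0.3734, 0.1061]
tcp_rot: [[-0.951, 0.309, 0.0], [0.309, 0.951, 0.0], [-0.0, 0.0, -1.0]]
ft_force: [0.5, 1.0, 0.4]
finger_gap: 0.0396
```

```bash
python3 - <<'E'
from h import *
s=cam('scene')
print([p2w(s,u,v,.006)[:2].round(3) for u,v in((222,183),(262,172),(272,195),(232,209))])
E
```

```text
[array([ 0.573, -0.199]), array([ 0.462, -0.185]), array([ 0.475, -0.1  ]), array([ 0.584, -0.106])]
```

>>> move_arm(increments=[{"dx": 0,"dy": 0,"dz": -4,"rx": 0,"ry": 0,"rz": 0,"gripper": 0.6},{"dx": 0,"dy": 0,"dz": -8,"rx": 0,"ry": 0,"rz": 0,"gripper": 0.6},{"dx": 0,"dy": 0,"dz": -14,"rx": 0,"ry": 0,"rz": 0,"gripper": 0.6},{"dx": 0,"dy": 0,"dz": -20,"rx": 0,"ry": 0,"rz": 0,"gripper": 0.6},{"dx": 0,"dy": 0,"dz": -24,"rx": 0,"ry": 0,"rz": 0,"gripper": 0.6},{"dx": 0,"dy": 0,"dz": -24,"rx": 0,"ry": 0,"rz": 0,"gripper": 0.6},{"dx": 0,"dy": 0,"dz": -16,"rx": 0,"ry": 0,"rz": 0,"gripper": 0.6},{"dx": 0,"dy": 0,"dz": -10,"rx": 0,"ry": 0,"rz": 0,"gripper": 0.6}])

```text
clock: 4.6
position: [0.5003, 0.3736, 0.2285]
tcp_rot: [[-0.951, 0.309, 0.001], [0.309, 0.951, 0.002], [-0.001, 0.002, -1.0]]
ft_force: [0.4, 0.1, -1.6]
finger_gap: 0.0393
```

>>> move_arm(increments=[{"dx": -5,"dy": -13,"dz": 0,"rx": 0,"ry": 0,"rz": 0,"gripper": 0.6},{"dx": -10,"dy": -27,"dz": 0,"rx": 0,"ry": 0,"rz": 0,"gripper": 0.6},{"dx": -15,"dy": -40,"dz": 0,"rx": 0,"ry": 0,"rz": 0,"gripper": 0.6},{"dx": -15,"dy": -40,"dz": 0,"rx": 0,"ry": 0,"rz": 0,"gripper": 0.6},{"dx": -15,"dy": -40,"dz": 0,"rx": 0,"ry": 0,"rz": 0,"gripper": 0.6},{"dx": -15,"dy": -40,"dz": 0,"rx": 0,"ry": 0,"rz": 0,"gripper": 0.6},{"dx": -15,"dy": -40,"dz": 0,"rx": 0,"ry": 0,"rz": 0,"gripper": 0.6},{"dx": -15,"dy": -40,"dz": 0,"rx": 0,"ry": 0,"rz": 0,"gripper": 0.6}])

```text
clock: 5.4
position: [0.5122, 0.0718, 0.2253]
tcp_rot: [[-0.951, 0.309, -0.001], [0.309, 0.951, -0.0], [0.001, -0.001, -1.0]]
ft_force: [0.7, 0.6, -1.8]
finger_gap: 0.0401
```

>>> move_arm(increments=[{"dx": -15,"dy": -40,"dz": 0,"rx": 0,"ry": 0,"rz": 0,"gripper": 0.6},{"dx": -15,"dy": -40,"dz": 0,"rx": 0,"ry": 0,"rz": 0,"gripper": 0.6},{"dx": -15,"dy": -40,"dz": 0,"rx": 0,"ry": 0,"rz": 0,"gripper": 0.6},{"dx": -15,"dy": -40,"dz": 0,"rx": 0,"ry": 0,"rz": 0,"gripper": 0.6},{"dx": -12,"dy": -32,"dz": 0,"rx": 0,"ry": 0,"rz": 0,"gripper": 0.6},{"dx": -6,"dy": -16,"dz": 0,"rx": 0,"ry": 0,"rz": 0,"gripper": 0.6},{"dx": 0,"dy": 0,"dz": 10,"rx": 0,"ry": 0,"rz": 0,"gripper": 0.6},{"dx": 0,"dy": 0,"dz": 20,"rx": 0,"ry": 0,"rz": 0,"gripper": 0.6}])

```text
clock: 6.2
position: [0.523, -0.148, 0.1957]
tcp_rot: [[-0.951, 0.31, 0.001], [0.31, 0.951, 0.0], [-0.001, 0.001, -1.0]]
ft_force: [0.4, 0.8, -2.8]
finger_gap: 0.0398
```

```bash
python3 - <<'E'
from h import *
go(.5235,-.147,.054,72)
E
```

```text
t 6.2 at [ 0.523  -0.148   0.1957] az 71.9 gap 0.0398 F [ 0.4  0.8 -2.8] | rz -0.1 dx dy dz [ -0.2   1.1 141.7] tilt [-0.001  0.001 -1.   ] j7 1.56
```

>>> move_arm(increments=[{"dx": 0,"dy": 0,"dz": 25,"rx": 0,"ry": 0,"rz": 0,"gripper": 0.6},{"dx": 0,"dy": 0,"dz": 28,"rx": 0,"ry": 0,"rz": 0,"gripper": 0.6},{"dx": 0,"dy": 0,"dz": 28,"rx": 0,"ry": 0,"rz": 0,"gripper": 0.6},{"dx": 0,"dy": 0,"dz": 24,"rx": 0,"ry": 0,"rz": 0,"gripper": 0.6},{"dx": 0,"dy": 0,"dz": 16,"rx": 0,"ry": 0,"rz": 0,"gripper": 0.6},{"dx": 0,"dy": 0,"dz": 10,"rx": 0,"ry": 0,"rz": 0,"gripper": 0.6},{"dx": 0,"dy": 0,"dz": 6,"rx": 0,"ry": 0,"rz": 0,"gripper": 0.6},{"dx": 0,"dy": 0,"dz": 0,"rx": 0,"ry": 0,"rz": 0,"gripper": 0.6}])

```text
clock: 7.0
position: [0.5229, -0.1471, 0.0585]
tcp_rot: [[-0.951, 0.309, -0.001], [0.309, 0.951, 0.0], [0.001, -0.0, -1.0]]
ft_force: [0.5, -0.1, -2.4]
finger_gap: 0.0398
```

>>> move_arm(increments=[{"dx": 0,"dy": 0,"dz": 2,"rx": 0,"ry": 0,"rz": 0,"gripper": 0.6},{"dx": 0,"dy": 0,"dz": 1.5,"rx": 0,"ry": 0,"rz": 0,"gripper": 0.6},{"dx": 0,"dy": 0,"dz": 1,"rx": 0,"ry": 0,"rz": 0,"gripper": 0.6},{"dx": 0,"dy": 0,"dz": 0.7,"rx": 0,"ry": 0,"rz": 0,"gripper": 0.6},{"dx": 0,"dy": 0,"dz": 0.5,"rx": 0,"ry": 0,"rz": 0,"gripper": 0.6},{"dx": 0,"dy": 0,"dz": 0.3,"rx": 0,"ry": 0,"rz": 0,"gripper": 0.6},{"dx": 0,"dy": 0,"dz": 0,"rx": 0,"ry": 0,"rz": 0,"gripper": 0.6},{"dx": 0,"dy": 0,"dz": 0,"rx": 0,"ry": 0,"rz": 0,"gripper": 0.6}])

```text
clock: 7.8
position: [0.5234, -0.1473, 0.053]
tcp_rot: [[-0.951, 0.309, -0.0], [0.309, 0.951, -0.0], [-0.0, -0.0, -1.0]]
ft_force: [-0.1, -0.1, -2.5]
finger_gap: 0.0398
```

>>> move_arm(increments=[{"dx": 0,"dy": 0,"dz": 0.5,"rx": 0,"ry": 0,"rz": 0,"gripper": 0.6},{"dx": 0,"dy": 0,"dz": 0.5,"rx": 0,"ry": 0,"rz": 0,"gripper": 0.6},{"dx": 0,"dy": 0,"dz": 0.4,"rx": 0,"ry": 0,"rz": 0,"gripper": 0.6},{"dx": 0,"dy": 0,"dz": 0,"rx": 0,"ry": 0,"rz": 0,"gripper": 0.6},{"dx": 0,"dy": 0,"dz": 0,"rx": 0,"ry": 0,"rz": 0,"gripper": 0.6},{"dx": 0,"dy": 0,"dz": 0,"rx": 0,"ry": 0,"rz": 0,"gripper": 0.6},{"dx": 0,"dy": 0,"dz": 0,"rx": 0,"ry": 0,"rz": 0,"gripper": 0.6},{"dx": 0,"dy": 0,"dz": 0,"rx": 0,"ry": 0,"rz": 0,"gripper": 0.6}])

```text
clock: 8.6
position: [0.5235, -0.1473, 0.052]
tcp_rot: [[-0.951, 0.309, 0.0], [0.309, 0.951, 0.0], [-0.0, 0.0, -1.0]]
ft_force: [-2.6, 1.3, 9.3]
finger_gap: 0.0399
```

Contact, as predicted at 0.052. Back off a hair and release.

>>> move_arm(increments=[{"dx": 0,"dy": 0,"dz": -0.3,"rx": 0,"ry": 0,"rz": 0,"gripper": 0.6},{"dx": 0,"dy": 0,"dz": 0,"rx": 0,"ry": 0,"rz": 0,"gripper": 0.15},{"dx": 0,"dy": 0,"dz": 0,"rx": 0,"ry": 0,"rz": 0,"gripper": 0.1},{"dx": 0,"dy": 0,"dz": 0,"rx": 0,"ry": 0,"rz": 0,"gripper": 0},{"dx": 0,"dy": 0,"dz": 0,"rx": 0,"ry": 0,"rz": 0,"gripper": -0.3},{"dx": 0,"dy": 0,"dz": 0,"rx": 0,"ry": 0,"rz": 0,"gripper": -0.6},{"dx": 0,"dy": 0,"dz": 0,"rx": 0,"ry": 0,"rz": 0,"gripper": -1},{"dx": 0,"dy": 0,"dz": 0,"rx": 0,"ry": 0,"rz": 0,"gripper": -1}])

```text
clock: 9.4
position: [0.5233, -0.1473, 0.0518]
tcp_rot: [[-0.951, 0.309, -0.0], [0.309, 0.951, -0.0], [0.0, -0.0, -1.0]]
ft_force: [0.1, -0.3, -0.8]
finger_gap: 0.0757
```

>>> move_arm(increments=[{"dx": 0,"dy": 0,"dz": -10,"rx": 0,"ry": 0,"rz": 0,"gripper": -1},{"dx": 0,"dy": 0,"dz": -30,"rx": 0,"ry": 0,"rz": 0,"gripper": -1},{"dx": 0,"dy": 0,"dz": -40,"rx": 0,"ry": 0,"rz": 0,"gripper": -1},{"dx": 0,"dy": 0,"dz": -40,"rx": 0,"ry": 0,"rz": 0,"gripper": -1},{"dx": 0,"dy": 0,"dz": -40,"rx": 0,"ry": 0,"rz": 0,"gripper": -1},{"dx": 0,"dy": 0,"dz": -35,"rx": 0,"ry": 0,"rz": 0,"gripper": -1},{"dx": 0,"dy": 0,"dz": -25,"rx": 0,"ry": 0,"rz": 0,"gripper": -1},{"dx": 0,"dy": 0,"dz": 0,"rx": 0,"ry": 0,"rz": 0,"gripper": -1}])

```text
clock: 10.2
position: [0.5247, -0.1479, 0.276]
tcp_rot: [[-0.951, 0.309, 0.006], [0.309, 0.951, 0.0], [-0.005, 0.002, -1.0]]
ft_force: [-0.2, -1.2, -0.4]
finger_gap: 0.0943
```

```bash
python3 - <<'E'
from h import *
X=.602;Y=.1685
import math
az=33 # tool y azimuth = arch x axis
# tool x = Y x Z(down): az-270.. compute
a=math.radians(az);y=np.array([math.cos(a),math.sin(a),0]);x=np.cross(y,[0,0,-1]);print(x)
p=np.array([X,Y,0])-.07*x
go(p[0],p[1],.27,az)
E
```

```text
[-0.54463904  0.83867057  0.        ]
t 10.2 at [ 0.5247 -0.1479  0.276 ] az 72.0 gap 0.0943 F [-0.2 -1.2 -0.4] | rz 39.0 dx dy dz [153.2 237.1   6. ] tilt [-0.005  0.002 -1.   ] j7 1.51
```

>>> move_arm(increments=[{"dx": 0,"dy": 0,"dz": 0,"rx": 0,"ry": 0,"rz": 7.8,"gripper": -1},{"dx": 0,"dy": 0,"dz": 0,"rx": 0,"ry": 0,"rz": 7.8,"gripper": -1},{"dx": 0,"dy": 0,"dz": 0,"rx": 0,"ry": 0,"rz": 7.8,"gripper": -1},{"dx": 0,"dy": 0,"dz": 0,"rx": 0,"ry": 0,"rz": 7.8,"gripper": -1},{"dx": 0,"dy": 0,"dz": 0,"rx": 0,"ry": 0,"rz": 7.8,"gripper": -1},{"dx": 25,"dy": 38,"dz": 2,"rx": 0,"ry": 0,"rz": 0,"gripper": -1},{"dx": 25,"dy": 38,"dz": 2,"rx": 0,"ry": 0,"rz": 0,"gripper": -1},{"dx": 25,"dy": 38,"dz": 2,"rx": 0,"ry": 0,"rz": 0,"gripper": -1}])

```text
clock: 11.0
position: [0.5782, -0.021, 0.2658]
tcp_rot: [[-0.544, 0.839, -0.0], [0.839, 0.544, 0.0], [0.0, -0.0, -1.0]]
ft_force: [0.8, 0.5, 0.1]
finger_gap: 0.0941
```

>>> move_arm(increments=[{"dx": 25,"dy": 40,"dz": 0,"rx": 0,"ry": 0,"rz": 0,"gripper": -1},{"dx": 25,"dy": 40,"dz": 0,"rx": 0,"ry": 0,"rz": 0,"gripper": -1},{"dx": 20,"dy": 30,"dz": 0,"rx": 0,"ry": 0,"rz": 0,"gripper": -1},{"dx": 8,"dy": 13,"dz": 0,"rx": 0,"ry": 0,"rz": 0,"gripper": -1},{"dx": 0,"dy": 0,"dz": 0,"rx": 0,"ry": 0,"rz": 0,"gripper": -1},{"dx": 0,"dy": 0,"dz": 0,"rx": 0,"ry": 0,"rz": 0,"gripper": -1},{"dx": 0,"dy": 0,"dz": 0,"rx": 0,"ry": 0,"rz": 0,"gripper": -1},{"dx": 0,"dy": 0,"dz": 0,"rx": 0,"ry": 0,"rz": 0,"gripper": -1}])

```text
clock: 11.8
position: [0.6385, 0.1085, 0.2662]
tcp_rot: [[-0.543, 0.84, 0.0], [0.84, 0.543, 0.0], [-0.0, 0.0, -1.0]]
ft_force: [0.4, -0.2, 0.5]
finger_gap: 0.0944
```

```bash
python3 look.py w3
```

```text
t 11.8 at [0.6385 0.1085 0.2662] az 32.9 gap 0.0944 F [ 0.4 -0.2  0.5] | rz -39.1 dx dy dz [210.6 212.8  -3.8] tilt [-0.  0. -1.] j7 0.47
```

View pics/w3.png

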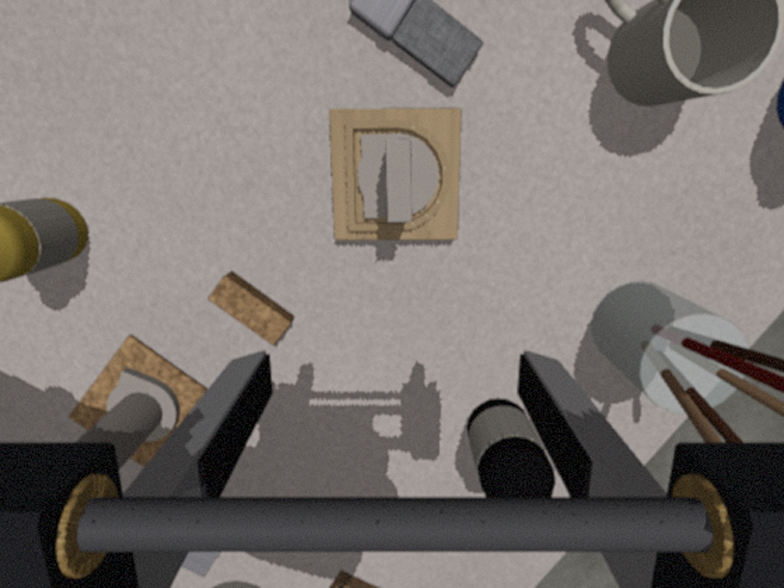

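```bash
python3 - <<'E'
from h import *
c=dict(np.load('w3.npz'))
W=lambda u,v,z:p2w(c,u/1.4-.15,v/1.4-.15,z)[:2]
S=np.array([W(*p,.028) for p in((330,108),(461,108),(458,239),(334,240))])
d=S[1]-S[0];e=S[2]-S[3]
print(S.round(4).tolist(),S.mean(0),np.linalg.norm(S[2:]-S[:2],axis=1),[np.degrees(np.arctan2(v[1],v[0])) for v in(d,e,S[0]-S[3],S[1]-S[2])])
L=np.array([W(*p,.11) for p in((387,138),(411,138),(411,222),(387,222))]);m=L.mean(0)
print('lintel',m,np.linalg.norm(L[1]-L[0]),np.linalg.norm(L[2]-L[1]))
v=L[1]-L[2];print(np.degrees(np.arctan2(v[1],v[0])))
a=np.array([W(*p,.028) for p in((354,130),(354,228),(441,180))]);print('sock',a.round(4).tolist())
go(m[0],m[1],.079,33)
E
```

```text
[[0.5362, 0.1772], [0.6208, 0.2319], [0.6769, 0.1474], [0.5915, 0.0912]] [0.60636983 0.16194989] [0.14376831 0.14370619] [np.float64(32.91089248577024), np.float64(33.35870996478312), np.float64(122.7559487353931), np.float64(123.56952777013512)]
lintel [0.60765824 0.16324068] 0.015072477759811473 0.052588707192496
123.41721752139524
sock [[0.5602, 0.1735], [0.6002, 0.1086], [0.6384, 0.179]]
t 11.85 at [0.6385 0.1089 0.2662] az 32.9 gap 0.094 F [-1.  0. -1.] | rz -0.1 dx dy dz [ 62.4   3.7 187.2] tilt [-0.  0. -1.] j7 0.47
```

>>> move_arm(increments=[{"dx": 31,"dy": 1.8,"dz": 0,"rx": 0,"ry": 0,"rz": 0,"gripper": -1},{"dx": 31.4,"dy": 1.9,"dz": 0,"rx": 0,"ry": 0,"rz": 0,"gripper": -1},{"dx": 0,"dy": 0,"dz": 40,"rx": 0,"ry": 0,"rz": 0,"gripper": -1},{"dx": 0,"dy": 0,"dz": 40,"rx": 0,"ry": 0,"rz": 0,"gripper": -1},{"dx": 0,"dy": 0,"dz": 40,"rx": 0,"ry": 0,"rz": 0,"gripper": -1},{"dx": 0,"dy": 0,"dz": 35,"rx": 0,"ry": 0,"rz": 0,"gripper": -0.8},{"dx": 0,"dy": 0,"dz": 24,"rx": 0,"ry": 0,"rz": 0,"gripper": -0.5},{"dx": 0,"dy": 0,"dz": 10,"rx": 0,"ry": 0,"rz": 0,"gripper": -0.2}])

```text
clock: 12.65
position: [0.6067, 0.1635, 0.0748]
tcp_rot: [[-0.544, 0.839, -0.003], [0.839, 0.544, -0.001], [0.0, -0.003, -1.0]]
ft_force: [0.9, -0.3, 0.0]
finger_gap: 0.0732
```

>>> move_arm(increments=[{"dx": 0,"dy": 0,"dz": 0,"rx": 0,"ry": 0,"rz": 0,"gripper": 0.2},{"dx": 0,"dy": 0,"dz": 0,"rx": 0,"ry": 0,"rz": 0,"gripper": 0.45},{"dx": 0,"dy": 0,"dz": 0,"rx": 0,"ry": 0,"rz": 0,"gripper": 0.6},{"dx": 0,"dy": 0,"dz": 0,"rx": 0,"ry": 0,"rz": 0,"gripper": 0.7},{"dx": 0,"dy": 0,"dz": 0,"rx": 0,"ry": 0,"rz": 0,"gripper": 0.8},{"dx": 0,"dy": 0,"dz": 0,"rx": 0,"ry": 0,"rz": 0,"gripper": 0.9},{"dx": 0,"dy": 0,"dz": 0,"rx": 0,"ry": 0,"rz": 0,"gripper": 0.9},{"dx": 0,"dy": 0,"dz": 0,"rx": 0,"ry": 0,"rz": 0,"gripper": 0.9}], newtons=15)

```text
clock: 13.45
position: [0.6077, 0.1645, 0.0769]
tcp_rot: [[-0.545, 0.838, -0.0], [0.838, 0.545, -0.0], [0.0, -0.0, -1.0]]
ft_force: [-0.9, -0.6, 1.4]
finger_gap: 0.0161
```

>>> move_arm(increments=[{"dx": 0,"dy": 0,"dz": -4,"rx": 0,"ry": 0,"rz": 0,"gripper": 0.9},{"dx": 0,"dy": 0,"dz": -8,"rx": 0,"ry": 0,"rz": 0,"gripper": 0.9},{"dx": 0,"dy": 0,"dz": -15,"rx": 0,"ry": 0,"rz": 0,"gripper": 0.9},{"dx": 0,"dy": 0,"dz": -25,"rx": 0,"ry": 0,"rz": 5,"gripper": 0.9},{"dx": 0,"dy": 0,"dz": -30,"rx": 0,"ry": 0,"rz": 7,"gripper": 0.9},{"dx": 0,"dy": 0,"dz": -30,"rx": 0,"ry": 0,"rz": 7,"gripper": 0.9},{"dx": 0,"dy": 0,"dz": -21,"rx": 0,"ry": 0,"rz": 6,"gripper": 0.9},{"dx": 0,"dy": 0,"dz": -10,"rx": 0,"ry": 0,"rz": 0,"gripper": 0.9}])

```text
clock: 14.25
position: [0.6086, 0.1647, 0.223]
tcp_rot: [[-0.137, 0.991, 0.003], [0.991, 0.137, 0.001], [0.001, 0.003, -1.0]]
ft_force: [0.4, -0.5, -1.9]
finger_gap: 0.0158
```

>>> move_arm(increments=[{"dx": 15,"dy": -8,"dz": 0,"rx": 0,"ry": 0,"rz": 0,"gripper": 0.9},{"dx": 35,"dy": -17,"dz": 0,"rx": 0,"ry": 0,"rz": 0,"gripper": 0.9},{"dx": 35,"dy": -18,"dz": 0,"rx": 0,"ry": 0,"rz": 0,"gripper": 0.9},{"dx": 35,"dy": -18,"dz": 0,"rx": 0,"ry": 0,"rz": 0,"gripper": 0.9},{"dx": 22,"dy": -11,"dz": 0,"rx": 0,"ry": 0,"rz": 0,"gripper": 0.9},{"dx": 12,"dy": -6,"dz": 0,"rx": 0,"ry": 0,"rz": 0,"gripper": 0.9},{"dx": 0,"dy": 0,"dz": 0,"rx": 0,"ry": 0,"rz": 0,"gripper": 0.9},{"dx": 0,"dy": 0,"dz": 0,"rx": 0,"ry": 0,"rz": 0,"gripper": 0.9}])

```text
clock: 15.05
position: [0.5098, 0.305, 0.2199]
tcp_rot: [[-0.14, 0.99, 0.0], [0.99, 0.14, -0.001], [-0.001, 0.0, -1.0]]
ft_force: [0.0, -0.3, -2.1]
finger_gap: 0.0159
```

```bash
python3 look.py w4
```

```text
t 15.05 at [0.5098 0.305  0.2199] az 8.0 gap 0.0159 F [ 0.  -0.3 -2.1] | rz -64.0 dx dy dz [ 27.4  65.8 -50.1] tilt [-0.001  0.    -1.   ] j7 -0.34
```

View pics/w4.png

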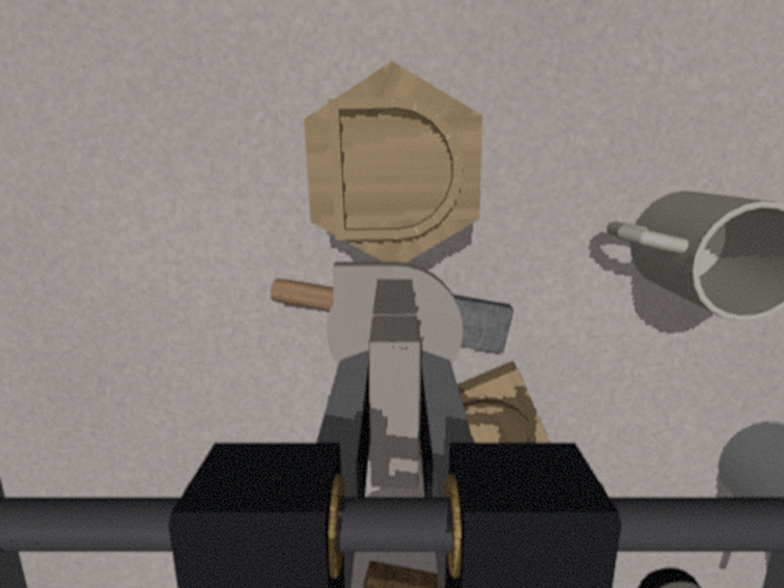

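```bash
python3 - <<'E'
from h import *
c=dict(np.load('w4.npz'))
W=lambda u,v,z:p2w(c,u/1.4-.15,v/1.4-.15,z)[:2]
H=np.array([W(*p,.068) for p in((392,62),(482,114),(480,220),(402,264),(313,222),(305,120))])
print('hex',H.mean(0),np.linalg.norm(H-H.mean(0),axis=1).round(4),[round(np.degrees(np.arctan2(*(v[::-1]))),1) for v in (H[1]-H[2],H[5]-H[4])])
A,B,P=W(341,109,.068),W(345,230,.068),W(454,168,.068)
v=A-B;yaw=np.arctan2(v[1],v[0])-np.pi/2;x=np.array([np.cos(yaw),np.sin(yaw)])
print('sock yaw',np.degrees(yaw),'w',np.linalg.norm(v),'from back',(A+B)/2+.033*x,'from apex',P-.037*x,'len',(P-(A+B)/2)@x)
s=sense();R=s['tcp_rot'];p=s['position'][:2]
for n,q in(('corner(-28,32)',W(333,263,.173)),('back',W(328,320,.173)),('apex',W(462,320,.173))):
  d=(q-p)*1000;print(n,'along tool y(arch x)',round(d@R[:2,1],1),'tool x',round(d@R[:2,0],1))
E
```

```text
hex [0.50186145 0.37467281] [0.0623 0.0623 0.063  0.0607 0.0628 0.0631] [np.float64(99.6), np.float64(100.0)]
sock yaw 8.388349026983226 w 0.07398626524331284 from back [0.50175916 0.37382092] from apex [0.50144514 0.37544263] len 0.06992592118220045
corner(-28,32) along tool y(arch x) -27.1 tool x 32.8
back along tool y(arch x) -30.3 tool x 5.6
apex along tool y(arch x) 32.4 tool x 5.7
```

>>> move_arm(increments=[{"dx": 20,"dy": 0.6,"dz": 0,"rx": 0,"ry": 0,"rz": -0.8,"gripper": 0.9},{"dx": 25,"dy": 0.7,"dz": 0,"rx": 0,"ry": 0,"rz": 0,"gripper": 0.9},{"dx": 16,"dy": 0.4,"dz": 5,"rx": 0,"ry": 0,"rz": 0,"gripper": 0.9},{"dx": 8.9,"dy": 0.3,"dz": 15,"rx": 0,"ry": 0,"rz": 0,"gripper": 0.9},{"dx": 0,"dy": 0,"dz": 22,"rx": 0,"ry": 0,"rz": 0,"gripper": 0.9},{"dx": 0,"dy": 0,"dz": 22,"rx": 0,"ry": 0,"rz": 0,"gripper": 0.9},{"dx": 0,"dy": 0,"dz": 16,"rx": 0,"ry": 0,"rz": 0,"gripper": 0.9},{"dx": 0,"dy": 0,"dz": 8,"rx": 0,"ry": 0,"rz": 0,"gripper": 0.9}])

```text
clock: 15.9
position: [0.5002, 0.3744, 0.1297]
tcp_rot: [[-0.153, 0.988, -0.002], [0.988, 0.153, -0.002], [-0.002, -0.002, -1.0]]
ft_force: [-1.3, -0.3, -2.0]
finger_gap: 0.0154
```

>>> move_arm(increments=[{"dx": 0,"dy": 0,"dz": 3,"rx": 0,"ry": 0,"rz": 0,"gripper": 0.9},{"dx": 0,"dy": 0,"dz": 3,"rx": 0,"ry": 0,"rz": 0,"gripper": 0.9},{"dx": 0,"dy": 0,"dz": 2,"rx": 0,"ry": 0,"rz": 0,"gripper": 0.9},{"dx": 0,"dy": 0,"dz": 2,"rx": 0,"ry": 0,"rz": 0,"gripper": 0.9},{"dx": 0,"dy": 0,"dz": 1,"rx": 0,"ry": 0,"rz": 0,"gripper": 0.9},{"dx": 0,"dy": 0,"dz": 0,"rx": 0,"ry": 0,"rz": 0,"gripper": 0.9},{"dx": 0,"dy": 0,"dz": 0,"rx": 0,"ry": 0,"rz": 0,"gripper": 0.9},{"dx": 0,"dy": 0,"dz": 0,"rx": 0,"ry": 0,"rz": 0,"gripper": 0.9}])

```text
clock: 16.7
position: [0.5007, 0.3756, 0.121]
tcp_rot: [[-0.153, 0.988, 0.0], [0.988, 0.153, 0.0], [0.0, 0.0, -1.0]]
ft_force: [-0.2, -0.6, -1.2]
finger_gap: 0.0159
```

>>> move_arm(increments=[{"dx": 0,"dy": 0,"dz": 1.5,"rx": 0,"ry": 0,"rz": 0,"gripper": 0.9},{"dx": 0,"dy": 0,"dz": 1,"rx": 0,"ry": 0,"rz": 0,"gripper": 0.9},{"dx": 0,"dy": 0,"dz": 0.6,"rx": 0,"ry": 0,"rz": 0,"gripper": 0.9},{"dx": 0,"dy": 0,"dz": 0.5,"rx": 0,"ry": 0,"rz": 0,"gripper": 0.9},{"dx": 0,"dy": 0,"dz": 0.3,"rx": 0,"ry": 0,"rz": 0,"gripper": 0.9},{"dx": 0,"dy": 0,"dz": 0,"rx": 0,"ry": 0,"rz": 0,"gripper": 0.9},{"dx": 0,"dy": 0,"dz": 0,"rx": 0,"ry": 0,"rz": 0,"gripper": 0.9},{"dx": 0,"dy": 0,"dz": 0,"rx": 0,"ry": 0,"rz": 0,"gripper": 0.9}])

```text
clock: 17.5
position: [0.5006, 0.3755, 0.117]
tcp_rot: [[-0.153, 0.988, -0.0], [0.988, 0.153, -0.0], [-0.0, -0.0, -1.0]]
ft_force: [-0.3, 0.3, -1.8]
finger_gap: 0.0159
```

>>> move_arm(increments=[{"dx": 0,"dy": 0,"dz": 0.3,"rx": 0,"ry": 0,"rz": 0,"gripper": 0.9},{"dx": 0,"dy": 0,"dz": 0.3,"rx": 0,"ry": 0,"rz": 0,"gripper": 0.9},{"dx": 0,"dy": 0,"dz": 0,"rx": 0,"ry": 0,"rz": 0,"gripper": 0.9},{"dx": 0,"dy": 0,"dz": 0,"rx": 0,"ry": 0,"rz": 0,"gripper": 0.9},{"dx": 0,"dy": 0,"dz": 0,"rx": 0,"ry": 0,"rz": 0,"gripper": 0.9},{"dx": 0,"dy": 0,"dz": 0,"rx": 0,"ry": 0,"rz": 0,"gripper": 0.9},{"dx": 0,"dy": 0,"dz": 0,"rx": 0,"ry": 0,"rz": 0,"gripper": 0.9},{"dx": 0,"dy": 0,"dz": 0,"rx": 0,"ry": 0,"rz": 0,"gripper": 0.9}])

```text
clock: 18.3
position: [0.5006, 0.3758, 0.1167]
tcp_rot: [[-0.153, 0.988, 0.0], [0.988, 0.153, 0.001], [0.0, 0.0, -1.0]]
ft_force: [-2.1, 0.2, 5.5]
finger_gap: 0.0157
```

>>> move_arm(increments=[{"dx": 0,"dy": 0,"dz": -0.3,"rx": 0,"ry": 0,"rz": 0,"gripper": 0.9},{"dx": 0,"dy": 0,"dz": 0,"rx": 0,"ry": 0,"rz": 0,"gripper": 0.6},{"dx": 0,"dy": 0,"dz": 0,"rx": 0,"ry": 0,"rz": 0,"gripper": 0.4},{"dx": 0,"dy": 0,"dz": 0,"rx": 0,"ry": 0,"rz": 0,"gripper": 0.2},{"dx": 0,"dy": 0,"dz": 0,"rx": 0,"ry": 0,"rz": 0,"gripper": 0},{"dx": 0,"dy": 0,"dz": 0,"rx": 0,"ry": 0,"rz": 0,"gripper": 0},{"dx": 0,"dy": 0,"dz": -10,"rx": 0,"ry": 0,"rz": 0,"gripper": 0},{"dx": 0,"dy": 0,"dz": -30,"rx": 0,"ry": 0,"rz": 0,"gripper": -0.5}])

```text
clock: 19.1
position: [0.4995, 0.3746, 0.1555]
tcp_rot: [[-0.153, 0.988, -0.003], [0.988, 0.153, -0.003], [-0.003, -0.003, -1.0]]
ft_force: [0.1, 0.1, 0.0]
finger_gap: 0.0517
```

>>> move_arm(increments=[{"dx": 0,"dy": 0,"dz": -40,"rx": 0,"ry": 0,"rz": 0,"gripper": -1},{"dx": 0,"dy": 0,"dz": -40,"rx": 0,"ry": 0,"rz": -8,"gripper": -1},{"dx": 0,"dy": 0,"dz": -40,"rx": 0,"ry": 0,"rz": -8.2,"gripper": -1},{"dx": -20,"dy": -8,"dz": -15,"rx": 0,"ry": 0,"rz": 0,"gripper": -1},{"dx": -40,"dy": -15,"dz": -8,"rx": 0,"ry": 0,"rz": 0,"gripper": -1},{"dx": -40,"dy": -15,"dz": 0,"rx": 0,"ry": 0,"rz": 0,"gripper": -1},{"dx": -40,"dy": -15,"dz": 0,"rx": 0,"ry": 0,"rz": 0,"gripper": -1},{"dx": -40,"dy": -15,"dz": 0,"rx": 0,"ry": 0,"rz": 0,"gripper": -1}])

```text
clock: 19.9
position: [0.5151, 0.1817, 0.3006]
tcp_rot: [[-0.423, 0.906, 0.001], [0.906, 0.423, 0.001], [0.0, 0.001, -1.0]]
ft_force: [0.2, 0.1, 0.8]
finger_gap: 0.094
```

>>> move_arm(increments=[{"dx": -44,"dy": -17,"dz": 0,"rx": 0,"ry": 0,"rz": 0,"gripper": -1},{"dx": -44,"dy": -17,"dz": 0,"rx": 0,"ry": 0,"rz": 0,"gripper": -1},{"dx": -44,"dy": -17,"dz": 0,"rx": 0,"ry": 0,"rz": 0,"gripper": -1},{"dx": -44,"dy": -17,"dz": 0,"rx": 0,"ry": 0,"rz": 0,"gripper": -1},{"dx": -44,"dy": -17,"dz": 0,"rx": 0,"ry": 0,"rz": 0,"gripper": -1},{"dx": -44,"dy": -17,"dz": 0,"rx": 0,"ry": 0,"rz": 0,"gripper": -1},{"dx": -44,"dy": -17,"dz": 0,"rx": 0,"ry": 0,"rz": 0,"gripper": -1},{"dx": -44,"dy": -17,"dz": 0,"rx": 0,"ry": 0,"rz": 0,"gripper": -1}])

```text
clock: 20.7
position: [0.5405, -0.1948, 0.3007]
tcp_rot: [[-0.423, 0.906, 0.001], [0.906, 0.423, 0.0], [-0.0, 0.001, -1.0]]
ft_force: [1.6, 1.4, 0.1]
finger_gap: 0.094
```

```bash
python3 - <<'E'
from h import *
t=cam('top');print(p2w(t,444,193.75,.048)); go(.559,-.443,.3,25)
E
```

```text
[ 0.52136571 -0.38525204  0.048     ]
t 20.75 at [ 0.5394 -0.2027  0.301 ] az 24.6 gap 0.094 F [-5.3 -3.1 -2.6] | rz -0.4 dx dy dz [-226.1  -83.8    1. ] tilt [-0.003  0.    -1.   ] j7 0.87
```

>>> move_arm(increments=[{"dx": -40,"dy": -15,"dz": 0,"rx": 0,"ry": 0,"rz": 0,"gripper": -1},{"dx": -44,"dy": -17,"dz": 0,"rx": 0,"ry": 0,"rz": 0,"gripper": -1},{"dx": -44,"dy": -17,"dz": 0,"rx": 0,"ry": 0,"rz": 0,"gripper": -1},{"dx": -40,"dy": -15,"dz": 0,"rx": 0,"ry": 0,"rz": 0,"gripper": -1},{"dx": -36,"dy": -13,"dz": 0,"rx": 0,"ry": 0,"rz": 0,"gripper": -1},{"dx": -22,"dy": -7,"dz": 0,"rx": 0,"ry": 0,"rz": 0,"gripper": -1},{"dx": 0,"dy": 0,"dz": 0,"rx": 0,"ry": 0,"rz": 0,"gripper": -1},{"dx": 0,"dy": 0,"dz": 0,"rx": 0,"ry": 0,"rz": 0,"gripper": -1}])

```text
clock: 21.55
position: [0.5599, -0.4333, 0.2999]
tcp_rot: [[-0.422, 0.907, -0.0], [0.907, 0.422, 0.0], [0.0, -0.0, -1.0]]
ft_force: [0.4, 0.4, 0.5]
finger_gap: 0.0939
```

```bash
python3 look.py w5
```

```text
t 21.55 at [ 0.5599 -0.4333  0.2999] az 25.0 gap 0.0939 F [0.4 0.4 0.5] | rz -47.0 dx dy dz [303.3 752.4  29.9] tilt [ 0. -0. -1.] j7 1.31
```

View pics/w5.png

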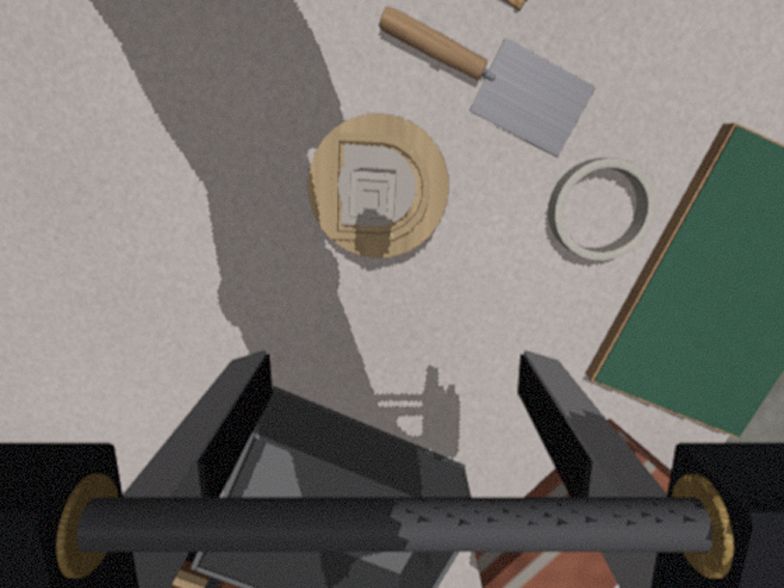

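```bash
python3 - <<'E'
from h import *
c=dict(np.load('w5.npz'))
cv2.imwrite('pics/w5c.png',crop(c['color'][...,::-1],271,132,56,6))
E
```

```text
(no output)
```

View pics/w5c.png

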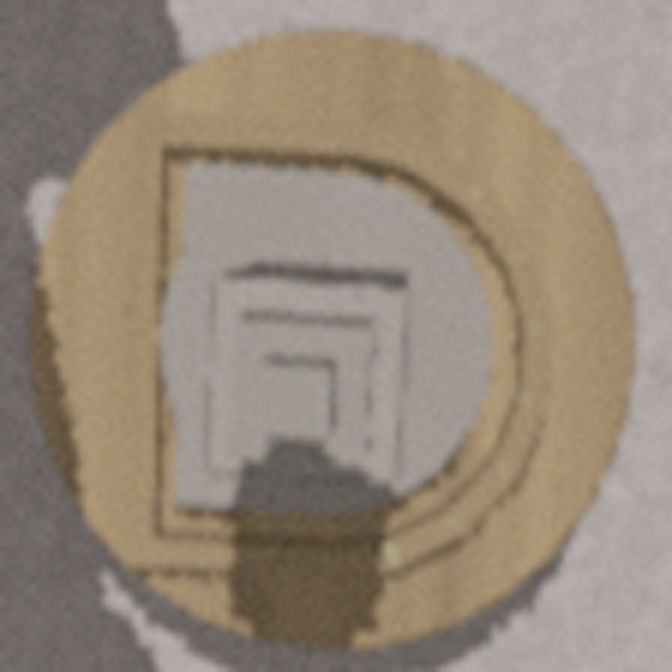

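```bash
python3 - <<'E'
from h import *
c=dict(np.load('w5.npz'))
W=lambda u,v,z:p2w(c,215+u/6-.4,76+v/6-.4,z)[:2]
C=W((48+635)/2,(30+648)/2,.048);print('circle',C)
A,B,P=W(165,150,.048),W(158,533,.048),W(522,340,.048)
v=A-B;yaw=np.arctan2(v[1],v[0])-np.pi/2;x=np.array([np.cos(yaw),np.sin(yaw)])
print('sock yaw',np.degrees(yaw),np.linalg.norm(v),(A+B)/2+.033*x,P-.037*x,(P-(A+B)/2)@x)
m=W(308,377,.135);print('tower',m)
for a,b in((212,282),(408,282),(212,472),(400,472)):print(W(a,b,.135))
v=W(185,170,.05)-W(174,508,.05);print('foot yaw',np.degrees(np.arctan2(v[1],v[0]))-90)
f=(W(185,165,.05)+W(176,512,.05))/2;print('foot org from back',f+.028*x,'apex',W(492,340,.05)-.032*x)
go(m[0],m[1],.104,26.2)
E
```

```text
circle [ 0.52716549 -0.38837577]
sock yaw 22.15568276194702 0.07237392946120523 [ 0.52676125 -0.39180549] [ 0.52454581 -0.38780638] 0.06945629970335708
tower [ 0.52478198 -0.39019266]
[ 0.50559987 -0.38338066]
[ 0.53278164 -0.37072817]
[ 0.51716033 -0.40985489]
[ 0.54385361 -0.39743147]
foot yaw 21.451127601322042
foot org from back [ 0.52529557 -0.39129186] apex [ 0.5238055  -0.38829034]
t 21.6 at [ 0.5604 -0.4325  0.3   ] az 25.0 gap 0.0946 F [-0.2  0.8 -0.6] | rz -1.2 dx dy dz [ 53.6 -13.2 196. ] tilt [ 0.  0. -1.] j7 1.31
```

>>> move_arm(increments=[{"dx": 0,"dy": 0,"dz": 0,"rx": 0,"ry": 0,"rz": 1,"gripper": -1},{"dx": 27,"dy": -7,"dz": 0,"rx": 0,"ry": 0,"rz": 0,"gripper": -1},{"dx": 26.5,"dy": -7.5,"dz": 0,"rx": 0,"ry": 0,"rz": 0,"gripper": -1},{"dx": 0,"dy": 0,"dz": 40,"rx": 0,"ry": 0,"rz": 0,"gripper": -1},{"dx": 0,"dy": 0,"dz": 45,"rx": 0,"ry": 0,"rz": 0,"gripper": -1},{"dx": 0,"dy": 0,"dz": 45,"rx": 0,"ry": 0,"rz": 0,"gripper": -1},{"dx": 0,"dy": 0,"dz": 42,"rx": 0,"ry": 0,"rz": 0,"gripper": -1},{"dx": 0,"dy": 0,"dz": 35,"rx": 0,"ry": 0,"rz": 0,"gripper": -0.8}])

```text
clock: 22.4
position: [0.5254, -0.3884, 0.091]
tcp_rot: [[-0.408, 0.913, -0.0], [0.913, 0.408, 0.001], [0.001, 0.0, -1.0]]
ft_force: [0.9, -0.4, -0.1]
finger_gap: 0.089
```

>>> move_arm(increments=[{"dx": 0,"dy": 0,"dz": 0,"rx": 0,"ry": 0,"rz": 0,"gripper": -0.3},{"dx": 0,"dy": 0,"dz": 0,"rx": 0,"ry": 0,"rz": 0,"gripper": 0},{"dx": 0,"dy": 0,"dz": 0,"rx": 0,"ry": 0,"rz": 0,"gripper": 0.25},{"dx": 0,"dy": 0,"dz": 0,"rx": 0,"ry": 0,"rz": 0,"gripper": 0.4},{"dx": 0,"dy": 0,"dz": 0,"rx": 0,"ry": 0,"rz": 0,"gripper": 0.5},{"dx": 0,"dy": 0,"dz": 0,"rx": 0,"ry": 0,"rz": 0,"gripper": 0.6},{"dx": 0,"dy": 0,"dz": 0,"rx": 0,"ry": 0,"rz": 0,"gripper": 0.7},{"dx": 0,"dy": 0,"dz": 0,"rx": 0,"ry": 0,"rz": 0,"gripper": 0.7}], newtons=15)

```text
clock: 23.2
position: [0.5252, -0.3904, 0.0929]
tcp_rot: [[-0.407, 0.913, 0.0], [0.913, 0.407, -0.0], [-0.0, 0.0, -1.0]]
ft_force: [-1.1, 1.2, 2.9]
finger_gap: 0.0299
```

>>> move_arm(increments=[{"dx": 0,"dy": 0,"dz": -4,"rx": 0,"ry": 0,"rz": 0,"gripper": 0.7},{"dx": 0,"dy": 0,"dz": -8,"rx": 0,"ry": 0,"rz": 0,"gripper": 0.7},{"dx": 0,"dy": 0,"dz": -15,"rx": 0,"ry": 0,"rz": 0,"gripper": 0.7},{"dx": 0,"dy": 0,"dz": -22,"rx": 0,"ry": 0,"rz": -2,"gripper": 0.7},{"dx": 0,"dy": 0,"dz": -25,"rx": 0,"ry": 0,"rz": -4,"gripper": 0.7},{"dx": 0,"dy": 0,"dz": -24,"rx": 0,"ry": 0,"rz": -3.2,"gripper": 0.7},{"dx": 8,"dy": 8,"dz": -14,"rx": 0,"ry": 0,"rz": 0,"gripper": 0.7},{"dx": 16,"dy": 17,"dz": -8,"rx": 0,"ry": 0,"rz": 0,"gripper": 0.7}])

```text
clock: 24.0
position: [0.5326, -0.3575, 0.2148]
tcp_rot: [[-0.544, 0.839, 0.002], [0.839, 0.544, -0.001], [-0.002, 0.001, -1.0]]
ft_force: [1.2, 1.4, -2.0]
finger_gap: 0.0302
```

>>> move_arm(increments=[{"dx": 25,"dy": 27,"dz": 0,"rx": 0,"ry": 0,"rz": 0,"gripper": 0.7},{"dx": 29,"dy": 31,"dz": 0,"rx": 0,"ry": 0,"rz": 0,"gripper": 0.7},{"dx": 29,"dy": 31,"dz": 0,"rx": 0,"ry": 0,"rz": 0,"gripper": 0.7},{"dx": 29,"dy": 31,"dz": 0,"rx": 0,"ry": 0,"rz": 0,"gripper": 0.7},{"dx": 29,"dy": 31,"dz": 0,"rx": 0,"ry": 0,"rz": 0,"gripper": 0.7},{"dx": 29,"dy": 31,"dz": 0,"rx": 0,"ry": 0,"rz": 0,"gripper": 0.7},{"dx": 29,"dy": 31,"dz": 0,"rx": 0,"ry": 0,"rz": 0,"gripper": 0.7},{"dx": 29,"dy": 31,"dz": 0,"rx": 0,"ry": 0,"rz": 0,"gripper": 0.7}])

```text
clock: 24.8
position: [0.612, -0.0294, 0.2131]
tcp_rot: [[-0.547, 0.837, 0.0], [0.837, 0.547, 0.0], [0.0, 0.0, -1.0]]
ft_force: [0.0, -0.1, -1.3]
finger_gap: 0.0302
```

>>> move_arm(increments=[{"dx": 29,"dy": 31,"dz": 0,"rx": 0,"ry": 0,"rz": 0,"gripper": 0.7},{"dx": 29,"dy": 31,"dz": 0,"rx": 0,"ry": 0,"rz": 0,"gripper": 0.7},{"dx": 22,"dy": 24,"dz": 0,"rx": 0,"ry": 0,"rz": 0,"gripper": 0.7},{"dx": 14,"dy": 15,"dz": 0,"rx": 0,"ry": 0,"rz": 0,"gripper": 0.7},{"dx": 0,"dy": 0,"dz": 0,"rx": 0,"ry": 0,"rz": 0,"gripper": 0.7},{"dx": 0,"dy": 0,"dz": 0,"rx": 0,"ry": 0,"rz": 0,"gripper": 0.7},{"dx": 0,"dy": 0,"dz": 0,"rx": 0,"ry": 0,"rz": 0,"gripper": 0.7},{"dx": 0,"dy": 0,"dz": 0,"rx": 0,"ry": 0,"rz": 0,"gripper": 0.7}])

```text
clock: 25.6
position: [0.6451, 0.1005, 0.2129]
tcp_rot: [[-0.546, 0.838, 0.0], [0.838, 0.546, -0.0], [-0.0, 0.0, -1.0]]
ft_force: [-1.2, -0.2, -0.7]
finger_gap: 0.0299
```

```bash
python3 look.py w6
```

```text
t 25.6 at [0.6451 0.1005 0.2129] az 33.1 gap 0.0299 F [-1.2 -0.2 -0.7] | rz -38.9 dx dy dz [219.3 218.4 -57.1] tilt [-0.  0. -1.] j7 0.6
```

View pics/w6.png

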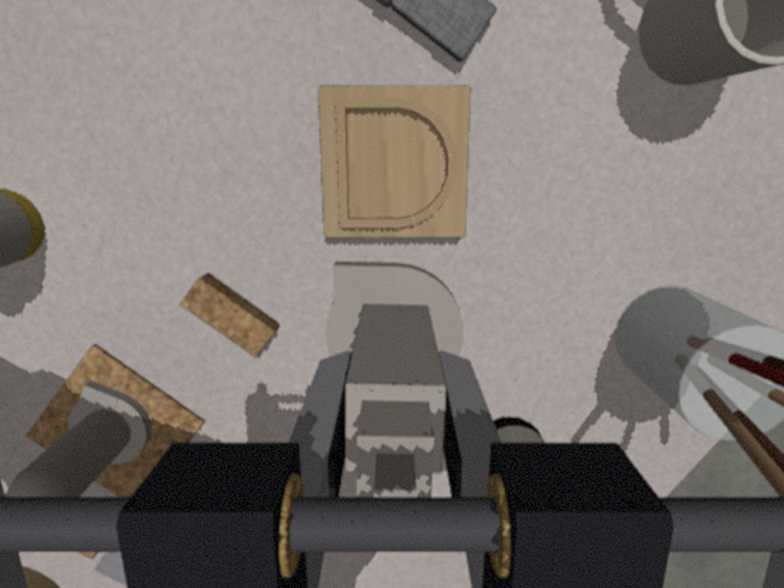

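```bash
python3 - <<'E'
from h import *
c=dict(np.load('w6.npz'))
W=lambda u,v,z:p2w(c,u/1.4-.15,v/1.4-.15,z)[:2]
S=np.array([W(*p,.028) for p in((319,85),(469,86),(466,238),(325,238))])
print('sq',S.mean(0),[np.degrees(np.arctan2(v[1],v[0])) for v in(S[1]-S[0],S[2]-S[3])])
A,B,P=W(345,108,.028),W(349,218,.028),W(448,163,.028)
v=A-B;yaw=np.arctan2(v[1],v[0])-np.pi/2;x=np.array([np.cos(yaw),np.sin(yaw)])
print('sock yaw',np.degrees(yaw),'w',np.linalg.norm(v),'from back',(A+B)/2+.033*x,'from apex',P-.037*x,'len',(P-(A+B)/2)@x)
s=sense();R=s['tcp_rot'];p=s['position'][:2];z=s['position'][2]-.053+.01
for n,q in(('corner(-28,32)',W(335,262,z)),('back',W(327,326,z)),('apex',W(463,326,z))):
  d=(q-p)*1000;print(n,'along tool y',round(d@R[:2,1],1),'tool x',round(d@R[:2,0],1))
o=(S.mean(0)+(A+B)/2+.033*x)/2;print(o);go(o[0],o[1],.073,33.3)
E
```

```text
sq [0.60666797 0.16148952] [np.float64(32.7426690482701), np.float64(33.08122083858202)]
sock yaw 33.77545978624932 w 0.07343417565922755 from back [0.60638527 0.16194105] from apex [0.60604029 0.16197551] len 0.06973240356660852
corner(-28,32) along tool y -25.9 tool x 33.1
back along tool y -30.5 tool x 3.0
apex along tool y 32.2 tool x 2.9
[0.60652662 0.16171528]
t 25.65 at [0.6451 0.1008 0.2129] az 33.1 gap 0.03 F [ 0.5  0.2 -1.3] | rz -0.2 dx dy dz [ 72.1   1.2 139.9] tilt [-0.  0. -1.] j7 0.6
```

>>> move_arm(increments=[{"dx": 20,"dy": 0.3,"dz": 0,"rx": 0,"ry": 0,"rz": 0,"gripper": 0.7},{"dx": 25,"dy": 0.5,"dz": 0,"rx": 0,"ry": 0,"rz": 0,"gripper": 0.7},{"dx": 17,"dy": 0.4,"dz": 10,"rx": 0,"ry": 0,"rz": 0,"gripper": 0.7},{"dx": 9,"dy": 0,"dz": 25,"rx": 0,"ry": 0,"rz": 0,"gripper": 0.7},{"dx": 0,"dy": 0,"dz": 32,"rx": 0,"ry": 0,"rz": 0,"gripper": 0.7},{"dx": 0,"dy": 0,"dz": 30,"rx": 0,"ry": 0,"rz": 0,"gripper": 0.7},{"dx": 0,"dy": 0,"dz": 18,"rx": 0,"ry": 0,"rz": 0,"gripper": 0.7},{"dx": 0,"dy": 0,"dz": 10,"rx": 0,"ry": 0,"rz": 0,"gripper": 0.7}])

```text
clock: 26.45
position: [0.6063, 0.1614, 0.0855]
tcp_rot: [[-0.547, 0.837, -0.002], [0.837, 0.547, -0.001], [0.0, -0.002, -1.0]]
ft_force: [0.1, -0.4, -1.8]
finger_gap: 0.0301
```

>>> move_arm(increments=[{"dx": 0,"dy": 0,"dz": 3,"rx": 0,"ry": 0,"rz": 0,"gripper": 0.7},{"dx": 0,"dy": 0,"dz": 3,"rx": 0,"ry": 0,"rz": 0,"gripper": 0.7},{"dx": 0,"dy": 0,"dz": 2,"rx": 0,"ry": 0,"rz": 0,"gripper": 0.7},{"dx": 0,"dy": 0,"dz": 2,"rx": 0,"ry": 0,"rz": 0,"gripper": 0.7},{"dx": 0,"dy": 0,"dz": 2,"rx": 0,"ry": 0,"rz": 0,"gripper": 0.7},{"dx": 0,"dy": 0,"dz": 0,"rx": 0,"ry": 0,"rz": 0,"gripper": 0.7},{"dx": 0,"dy": 0,"dz": 0,"rx": 0,"ry": 0,"rz": 0,"gripper": 0.7},{"dx": 0,"dy": 0,"dz": 0,"rx": 0,"ry": 0,"rz": 0,"gripper": 0.7}])

```text
clock: 27.25
position: [0.6073, 0.162, 0.0758]
tcp_rot: [[-0.548, 0.837, 0.0], [0.837, 0.548, 0.0], [-0.0, 0.0, -1.0]]
ft_force: [-1.2, 0.6, -1.3]
finger_gap: 0.0299
```

>>> move_arm(increments=[{"dx": 0,"dy": 0,"dz": 1,"rx": 0,"ry": 0,"rz": 0,"gripper": 0.7},{"dx": 0,"dy": 0,"dz": 0.7,"rx": 0,"ry": 0,"rz": 0,"gripper": 0.7},{"dx": 0,"dy": 0,"dz": 0.5,"rx": 0,"ry": 0,"rz": 0,"gripper": 0.7},{"dx": 0,"dy": 0,"dz": 0.5,"rx": 0,"ry": 0,"rz": 0,"gripper": 0.7},{"dx": 0,"dy": 0,"dz": 0,"rx": 0,"ry": 0,"rz": 0,"gripper": 0.7},{"dx": 0,"dy": 0,"dz": 0,"rx": 0,"ry": 0,"rz": 0,"gripper": 0.7},{"dx": 0,"dy": 0,"dz": 0,"rx": 0,"ry": 0,"rz": 0,"gripper": 0.7},{"dx": 0,"dy": 0,"dz": 0,"rx": 0,"ry": 0,"rz": 0,"gripper": 0.7}])

```text
clock: 28.05
position: [0.6073, 0.162, 0.073]
tcp_rot: [[-0.548, 0.837, -0.0], [0.837, 0.548, -0.0], [-0.0, -0.0, -1.0]]
ft_force: [0.2, 0.3, -0.9]
finger_gap: 0.0301
```

>>> move_arm(increments=[{"dx": 0,"dy": 0,"dz": 0.3,"rx": 0,"ry": 0,"rz": 0,"gripper": 0.7},{"dx": 0,"dy": 0,"dz": 0.2,"rx": 0,"ry": 0,"rz": 0,"gripper": 0.7},{"dx": 0,"dy": 0,"dz": 0,"rx": 0,"ry": 0,"rz": 0,"gripper": 0.7},{"dx": 0,"dy": 0,"dz": 0,"rx": 0,"ry": 0,"rz": 0,"gripper": 0.7},{"dx": 0,"dy": 0,"dz": 0,"rx": 0,"ry": 0,"rz": 0,"gripper": 0.7},{"dx": 0,"dy": 0,"dz": 0,"rx": 0,"ry": 0,"rz": 0,"gripper": 0.7},{"dx": 0,"dy": 0,"dz": 0,"rx": 0,"ry": 0,"rz": 0,"gripper": 0.7},{"dx": 0,"dy": 0,"dz": 0,"rx": 0,"ry": 0,"rz": 0,"gripper": 0.7}])

```text
clock: 28.85
position: [0.6074, 0.162, 0.0729]
tcp_rot: [[-0.548, 0.837, 0.0], [0.837, 0.548, 0.0], [0.0, 0.0, -1.0]]
ft_force: [-2.6, -1.1, 7.0]
finger_gap: 0.0298
```

>>> move_arm(increments=[{"dx": 0,"dy": 0,"dz": -0.3,"rx": 0,"ry": 0,"rz": 0,"gripper": 0.7},{"dx": 0,"dy": 0,"dz": 0,"rx": 0,"ry": 0,"rz": 0,"gripper": 0.3},{"dx": 0,"dy": 0,"dz": 0,"rx": 0,"ry": 0,"rz": 0,"gripper": 0},{"dx": 0,"dy": 0,"dz": 0,"rx": 0,"ry": 0,"rz": 0,"gripper": -0.3},{"dx": 0,"dy": 0,"dz": 0,"rx": 0,"ry": 0,"rz": 0,"gripper": -0.6},{"dx": 0,"dy": 0,"dz": 0,"rx": 0,"ry": 0,"rz": 0,"gripper": -0.6},{"dx": 0,"dy": 0,"dz": -10,"rx": 0,"ry": 0,"rz": 0,"gripper": -0.8},{"dx": 0,"dy": 0,"dz": -30,"rx": 0,"ry": 0,"rz": 0,"gripper": -1}])

```text
clock: 29.65
position: [0.6059, 0.1616, 0.1117]
tcp_rot: [[-0.548, 0.837, -0.003], [0.837, 0.548, -0.002], [0.0, -0.004, -1.0]]
ft_force: [0.0, 0.3, 0.7]
finger_gap: 0.0774
```

>>> move_arm(increments=[{"dx": 0,"dy": 0,"dz": -40,"rx": 0,"ry": 0,"rz": 0,"gripper": -1},{"dx": 0,"dy": 0,"dz": -40,"rx": 0,"ry": 0,"rz": 0,"gripper": -1},{"dx": 0,"dy": 0,"dz": -40,"rx": 0,"ry": 0,"rz": 0,"gripper": -1},{"dx": 0,"dy": 0,"dz": -17,"rx": 0,"ry": 0,"rz": 8.4,"gripper": -1},{"dx": 0,"dy": 0,"dz": 0,"rx": 0,"ry": 0,"rz": 8.4,"gripper": -1},{"dx": 0,"dy": 0,"dz": 0,"rx": 0,"ry": 0,"rz": 8.4,"gripper": -1},{"dx": -20,"dy": -9,"dz": 0,"rx": 0,"ry": 0,"rz": 0,"gripper": -1},{"dx": -40,"dy": -17,"dz": 0,"rx": 0,"ry": 0,"rz": 0,"gripper": -1}])

```text
clock: 30.45
position: [0.5898, 0.1006, 0.2497]
tcp_rot: [[-0.145, 0.989, -0.0], [0.989, 0.145, -0.001], [-0.001, -0.0, -1.0]]
ft_force: [0.9, -0.8, -0.6]
finger_gap: 0.094
```

>>> move_arm(increments=[{"dx": -42,"dy": -18,"dz": 0,"rx": 0,"ry": 0,"rz": 0,"gripper": -1},{"dx": -42,"dy": -18,"dz": 0,"rx": 0,"ry": 0,"rz": 0,"gripper": -1},{"dx": -42,"dy": -18,"dz": 0,"rx": 0,"ry": 0,"rz": 0,"gripper": -1},{"dx": -42,"dy": -18,"dz": 0,"rx": 0,"ry": 0,"rz": 0,"gripper": -1},{"dx": -36,"dy": -16,"dz": 0,"rx": 0,"ry": 0,"rz": 0,"gripper": -1},{"dx": -20,"dy": -8,"dz": 0,"rx": 0,"ry": 0,"rz": 0,"gripper": -1},{"dx": 0,"dy": 0,"dz": 0,"rx": 0,"ry": 0,"rz": 0,"gripper": -1},{"dx": 0,"dy": 0,"dz": 0,"rx": 0,"ry": 0,"rz": 0,"gripper": -1}])

```text
clock: 31.25
position: [0.5258, -0.1367, 0.2501]
tcp_rot: [[-0.139, 0.99, 0.0], [0.99, 0.139, 0.001], [0.0, 0.0, -1.0]]
ft_force: [-0.4, 1.2, 0.0]
finger_gap: 0.0938
```

```bash
python3 - <<'E'
from h import *
go(.5234,-.1473,.052,8)
E
```

```text
t 31.25 at [ 0.5258 -0.1367  0.2501] az 8.0 gap 0.0938 F [-0.4  1.2  0. ] | rz 0.0 dx dy dz [-10.2  -3.8 198.1] tilt [ 0.  0. -1.] j7 0.5
```

>>> move_arm(increments=[{"dx": -10.2,"dy": -3.8,"dz": 0,"rx": 0,"ry": 0,"rz": 0,"gripper": -1},{"dx": 0,"dy": 0,"dz": 30,"rx": 0,"ry": 0,"rz": 0,"gripper": -1},{"dx": 0,"dy": 0,"dz": 40,"rx": 0,"ry": 0,"rz": 0,"gripper": -1},{"dx": 0,"dy": 0,"dz": 40,"rx": 0,"ry": 0,"rz": 0,"gripper": -1},{"dx": 0,"dy": 0,"dz": 36,"rx": 0,"ry": 0,"rz": 0,"gripper": -1},{"dx": 0,"dy": 0,"dz": 28,"rx": 0,"ry": 0,"rz": 0,"gripper": -1},{"dx": 0,"dy": 0,"dz": 16,"rx": 0,"ry": 0,"rz": 0,"gripper": -0.8},{"dx": 0,"dy": 0,"dz": 8,"rx": 0,"ry": 0,"rz": 0,"gripper": -0.5}])

```text
clock: 32.05
position: [0.5234, -0.1468, 0.0507]
tcp_rot: [[-0.14, 0.99, -0.002], [0.99, 0.14, -0.0], [-0.0, -0.002, -1.0]]
ft_force: [0.4, -0.4, 0.2]
finger_gap: 0.0814
```

>>> move_arm(increments=[{"dx": 0,"dy": 0,"dz": 0,"rx": 0,"ry": 0,"rz": 0,"gripper": -0.2},{"dx": 0,"dy": 0,"dz": 0,"rx": 0,"ry": 0,"rz": 0,"gripper": 0},{"dx": 0,"dy": 0,"dz": 0,"rx": 0,"ry": 0,"rz": 0,"gripper": 0.2},{"dx": 0,"dy": 0,"dz": 0,"rx": 0,"ry": 0,"rz": 0,"gripper": 0.4},{"dx": 0,"dy": 0,"dz": 0,"rx": 0,"ry": 0,"rz": 0,"gripper": 0.5},{"dx": 0,"dy": 0,"dz": 0,"rx": 0,"ry": 0,"rz": 0,"gripper": 0.6},{"dx": 0,"dy": 0,"dz": 0,"rx": 0,"ry": 0,"rz": 0,"gripper": 0.6},{"dx": 0,"dy": 0,"dz": 0,"rx": 0,"ry": 0,"rz": 0,"gripper": 0.6}], newtons=15)

```text
clock: 32.85
position: [0.5239, -0.1468, 0.0522]
tcp_rot: [[-0.14, 0.99, 0.0], [0.99, 0.14, 0.0], [0.0, 0.0, -1.0]]
ft_force: [-1.8, 1.6, 7.5]
finger_gap: 0.0398
```

>>> move_arm(increments=[{"dx": 0,"dy": 0,"dz": -4,"rx": 0,"ry": 0,"rz": 0,"gripper": 0.6},{"dx": 0,"dy": 0,"dz": -10,"rx": 0,"ry": 0,"rz": 0,"gripper": 0.6},{"dx": 0,"dy": 0,"dz": -20,"rx": 0,"ry": 0,"rz": 0,"gripper": 0.6},{"dx": 0,"dy": 0,"dz": -30,"rx": 0,"ry": 0,"rz": -3,"gripper": 0.6},{"dx": 0,"dy": 0,"dz": -32,"rx": 0,"ry": 0,"rz": -4,"gripper": 0.6},{"dx": 0,"dy": 0,"dz": -32,"rx": 0,"ry": 0,"rz": -4,"gripper": 0.6},{"dx": 0,"dy": 0,"dz": -22,"rx": 0,"ry": 0,"rz": -4,"gripper": 0.6},{"dx": -10,"dy": -3,"dz": -10,"rx": 0,"ry": 0,"rz": 0,"gripper": 0.6}])

```text
clock: 33.65
position: [0.5256, -0.1568, 0.2142]
tcp_rot: [[-0.394, 0.919, 0.003], [0.919, 0.394, 0.001], [-0.0, 0.003, -1.0]]
ft_force: [0.3, 0.3, -3.1]
finger_gap: 0.0396
```

>>> move_arm(increments=[{"dx": -25,"dy": -8,"dz": 0,"rx": 0,"ry": 0,"rz": 0,"gripper": 0.6},{"dx": -40,"dy": -13,"dz": 0,"rx": 0,"ry": 0,"rz": 0,"gripper": 0.6},{"dx": -44,"dy": -14,"dz": 0,"rx": 0,"ry": 0,"rz": 0,"gripper": 0.6},{"dx": -44,"dy": -14,"dz": 0,"rx": 0,"ry": 0,"rz": 0,"gripper": 0.6},{"dx": -44,"dy": -14,"dz": 0,"rx": 0,"ry": 0,"rz": 0,"gripper": 0.6},{"dx": -44,"dy": -14,"dz": 0,"rx": 0,"ry": 0,"rz": 0,"gripper": 0.6},{"dx": -28,"dy": -9,"dz": 0,"rx": 0,"ry": 0,"rz": 0,"gripper": 0.6},{"dx": -15,"dy": -4,"dz": 0,"rx": 0,"ry": 0,"rz": 0,"gripper": 0.6}])

```text
clock: 34.45
position: [0.5513, -0.4575, 0.2109]
tcp_rot: [[-0.386, 0.922, -0.002], [0.922, 0.386, -0.001], [-0.0, -0.002, -1.0]]
ft_force: [-0.1, 1.5, -2.7]
finger_gap: 0.0395
```

>>> move_arm(increments=[{"dx": 0,"dy": 0,"dz": 0,"rx": 0,"ry": 0,"rz": 0,"gripper": 0.6},{"dx": 0,"dy": 0,"dz": 0,"rx": 0,"ry": 0,"rz": 0,"gripper": 0.6},{"dx": 0,"dy": 0,"dz": 0,"rx": 0,"ry": 0,"rz": 0,"gripper": 0.6},{"dx": 0,"dy": 0,"dz": 0,"rx": 0,"ry": 0,"rz": 0,"gripper": 0.6},{"dx": 0,"dy": 0,"dz": 0,"rx": 0,"ry": 0,"rz": 0,"gripper": 0.6},{"dx": 0,"dy": 0,"dz": 0,"rx": 0,"ry": 0,"rz": 0,"gripper": 0.6},{"dx": 0,"dy": 0,"dz": 0,"rx": 0,"ry": 0,"rz": 0,"gripper": 0.6},{"dx": 0,"dy": 0,"dz": 0,"rx": 0,"ry": 0,"rz": 0,"gripper": 0.6}])

```text
clock: 35.25
position: [0.5532, -0.4537, 0.2119]
tcp_rot: [[-0.391, 0.92, 0.0], [0.92, 0.391, -0.0], [-0.0, 0.0, -1.0]]
ft_force: [-0.0, -0.1, -1.8]
finger_gap: 0.04
```

```bash
python3 look.py w7
```

```text
t 35.25 at [ 0.5532 -0.4537  0.2119] az 23.0 gap 0.04 F [-0.  -0.1 -1.8] | rz -49.0 dx dy dz [303.2 773.9 -58.1] tilt [-0.  0. -1.] j7 1.35
```

View pics/w7.png

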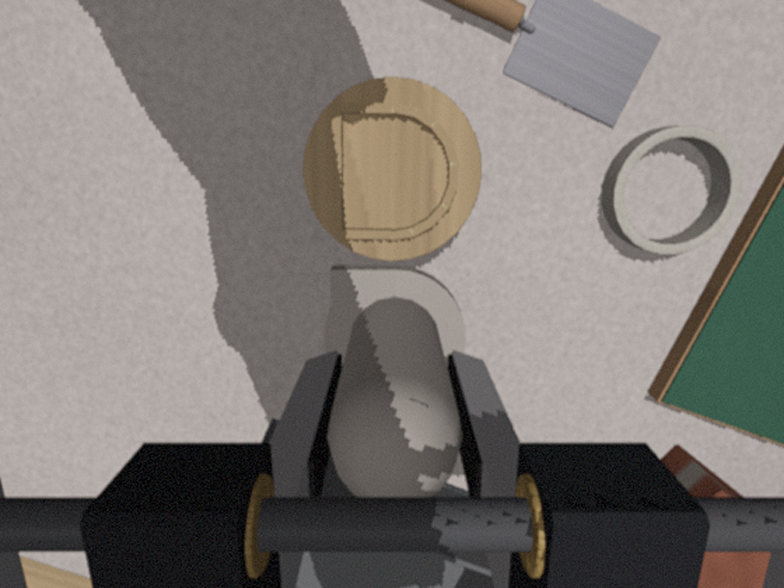

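```bash
python3 - <<'E'
from h import *
c=dict(np.load('w7.npz'))
cv2.imwrite('pics/w7c.png',cv2.resize(c['color'][45:250,205:345,::-1],None,fx=4,fy=2.9,interpolation=cv2.INTER_CUBIC))
W=lambda u,v,z:p2w(c,u/1.4-.15,v/1.4-.15,z)[:2]
print('circ',W(392,168.5,.048))
A,B,P=W(342,115,.048),W(346,230,.048),W(450,170,.048)
v=A-B;yaw=np.arctan2(v[1],v[0])-np.pi/2;x=np.array([np.cos(yaw),np.sin(yaw)])
print('sock yaw',np.degrees(yaw),'w',np.linalg.norm(v),'from back',(A+B)/2+.033*x,'from apex',P-.037*x,'len',(P-(A+B)/2)@x)
v=W(400,114,.048)-W(345,115,.048);w=W(395,231,.048)-W(347,230,.048);print('side walls',np.degrees(np.arctan2(v[1],v[0])),np.degrees(np.arctan2(w[1],w[0])))
s=sense();R=s['tcp_rot'];p=s['position'][:2];z=s['position'][2]-.046+.01
for n,q in(('corner(-28,32)',W(332,267,z)),('back',W(325,330,z)),('apex',W(466,330,z)),('side end',W(395,267,z))):
  d=(q-p)*1000;print(n,'along tool y',round(d@R[:2,1],1),'tool x',round(d@R[:2,0],1))
v=W(395,267,z)-W(332,267,z);print('foot yaw',np.degrees(np.arctan2(v[1],v[0])));v=W(332,267,z)-W(325,330,z);print('foot yaw by back',np.degrees(np.arctan2(v[1],v[0]))-90)
go(.5265,-.3895,.086,23)
E
```

```text
circ [ 0.52506171 -0.38921926]
sock yaw 23.511329161570206 w 0.07306414026391263 from back [ 0.52786791 -0.39167016] from apex [ 0.52636256 -0.39004211] len 0.06926910036433753
side walls 24.006663162135293 21.818952744783
corner(-28,32) along tool y -26.1 tool x 32.7
back along tool y -30.2 tool x 3.9
apex along tool y 33.0 tool x 3.9
side end along tool y 1.2 tool x 32.7
foot yaw 23.010710929200638
foot yaw by back 14.91057601079126
t 35.3 at [ 0.5531 -0.4538  0.2118] az 23.0 gap 0.0401 F [-0.5 -0.9 -2.7] | rz 0.0 dx dy dz [ 69.6   0.6 125.8] tilt [-0. -0. -1.] j7 1.35
```

View pics/w7c.png

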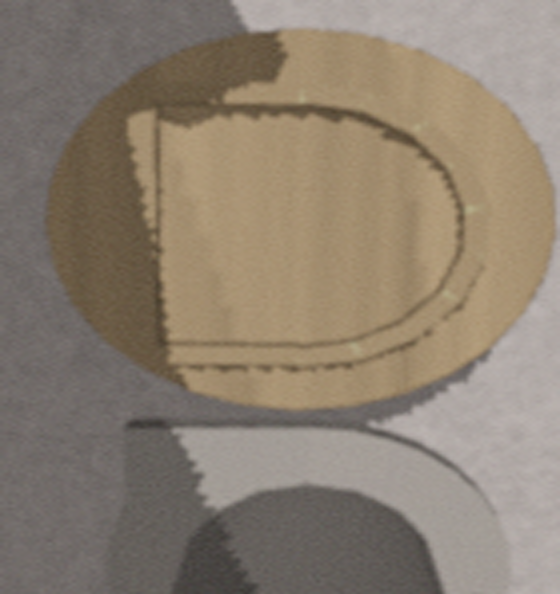

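>>> move_arm(increments=[{"dx": 18,"dy": 0.3,"dz": 0,"rx": 0,"ry": 0,"rz": 0,"gripper": 0.6},{"dx": 25,"dy": 0.3,"dz": 0,"rx": 0,"ry": 0,"rz": 0,"gripper": 0.6},{"dx": 17,"dy": 0,"dz": 8,"rx": 0,"ry": 0,"rz": 0,"gripper": 0.6},{"dx": 8.3,"dy": 0,"dz": 22,"rx": 0,"ry": 0,"rz": 0,"gripper": 0.6},{"dx": 0,"dy": 0,"dz": 30,"rx": 0,"ry": 0,"rz": 0,"gripper": 0.6},{"dx": 0,"dy": 0,"dz": 27,"rx": 0,"ry": 0,"rz": 0,"gripper": 0.6},{"dx": 0,"dy": 0,"dz": 17,"rx": 0,"ry": 0,"rz": 0,"gripper": 0.6},{"dx": 0,"dy": 0,"dz": 8,"rx": 0,"ry": 0,"rz": 0,"gripper": 0.6}])

```text
clock: 36.1
position: [0.5265, -0.3905, 0.0984]
tcp_rot: [[-0.391, 0.92, -0.002], [0.92, 0.391, 0.001], [0.001, -0.001, -1.0]]
ft_force: [1.0, 0.3, -1.9]
finger_gap: 0.0401
```

>>> move_arm(increments=[{"dx": 0,"dy": 0,"dz": 3,"rx": 0,"ry": 0,"rz": 0,"gripper": 0.6},{"dx": 0,"dy": 0,"dz": 2,"rx": 0,"ry": 0,"rz": 0,"gripper": 0.6},{"dx": 0,"dy": 0,"dz": 2,"rx": 0,"ry": 0,"rz": 0,"gripper": 0.6},{"dx": 0,"dy": 0,"dz": 1.5,"rx": 0,"ry": 0,"rz": 0,"gripper": 0.6},{"dx": 0,"dy": 0,"dz": 1.5,"rx": 0,"ry": 0,"rz": 0,"gripper": 0.6},{"dx": 0,"dy": 0,"dz": 0,"rx": 0,"ry": 0,"rz": 0,"gripper": 0.6},{"dx": 0,"dy": 0,"dz": 0,"rx": 0,"ry": 0,"rz": 0,"gripper": 0.6},{"dx": 0,"dy": 0,"dz": 0,"rx": 0,"ry": 0,"rz": 0,"gripper": 0.6}])

```text
clock: 36.9
position: [0.527, -0.3908, 0.0899]
tcp_rot: [[-0.391, 0.92, 0.0], [0.92, 0.391, -0.0], [-0.0, 0.0, -1.0]]
ft_force: [0.7, 0.1, -2.9]
finger_gap: 0.0396
```

>>> move_arm(increments=[{"dx": 0,"dy": 0,"dz": 0.8,"rx": 0,"ry": 0,"rz": 0,"gripper": 0.6},{"dx": 0,"dy": 0,"dz": 0.6,"rx": 0,"ry": 0,"rz": 0,"gripper": 0.6},{"dx": 0,"dy": 0,"dz": 0.4,"rx": 0,"ry": 0,"rz": 0,"gripper": 0.6},{"dx": 0,"dy": 0,"dz": 0.2,"rx": 0,"ry": 0,"rz": 0,"gripper": 0.6},{"dx": 0,"dy": 0,"dz": 0,"rx": 0,"ry": 0,"rz": 0,"gripper": 0.6},{"dx": 0,"dy": 0,"dz": 0,"rx": 0,"ry": 0,"rz": 0,"gripper": 0.6},{"dx": 0,"dy": 0,"dz": 0,"rx": 0,"ry": 0,"rz": 0,"gripper": 0.6},{"dx": 0,"dy": 0,"dz": 0,"rx": 0,"ry": 0,"rz": 0,"gripper": 0.6}])

```text
clock: 37.7
position: [0.527, -0.3908, 0.0878]
tcp_rot: [[-0.391, 0.92, 0.0], [0.92, 0.391, -0.0], [-0.0, -0.0, -1.0]]
ft_force: [-0.2, -1.0, -2.1]
finger_gap: 0.0399
```

Below the rim with no contact; lower the last 2 mm.

>>> move_arm(increments=[{"dx": 0,"dy": 0,"dz": 0.6,"rx": 0,"ry": 0,"rz": 0,"gripper": 0.6},{"dx": 0,"dy": 0,"dz": 0.5,"rx": 0,"ry": 0,"rz": 0,"gripper": 0.6},{"dx": 0,"dy": 0,"dz": 0.4,"rx": 0,"ry": 0,"rz": 0,"gripper": 0.6},{"dx": 0,"dy": 0,"dz": 0.3,"rx": 0,"ry": 0,"rz": 0,"gripper": 0.6},{"dx": 0,"dy": 0,"dz": 0,"rx": 0,"ry": 0,"rz": 0,"gripper": 0.6},{"dx": 0,"dy": 0,"dz": 0,"rx": 0,"ry": 0,"rz": 0,"gripper": 0.6},{"dx": 0,"dy": 0,"dz": 0,"rx": 0,"ry": 0,"rz": 0,"gripper": 0.6},{"dx": 0,"dy": 0,"dz": 0,"rx": 0,"ry": 0,"rz": 0,"gripper": 0.6}])

```text
clock: 38.5
position: [0.5269, -0.3908, 0.0863]
tcp_rot: [[-0.391, 0.92, 0.0], [0.92, 0.391, 0.0], [0.0, 0.0, -1.0]]
ft_force: [-2.0, 2.5, 6.5]
finger_gap: 0.0399
```

Seated on the floor (0.086 expected). Release and rise.

>>> move_arm(increments=[{"dx": 0,"dy": 0,"dz": -0.2,"rx": 0,"ry": 0,"rz": 0,"gripper": 0.6},{"dx": 0,"dy": 0,"dz": 0,"rx": 0,"ry": 0,"rz": 0,"gripper": 0.1},{"dx": 0,"dy": 0,"dz": 0,"rx": 0,"ry": 0,"rz": 0,"gripper": -0.1},{"dx": 0,"dy": 0,"dz": 0,"rx": 0,"ry": 0,"rz": 0,"gripper": -0.4},{"dx": 0,"dy": 0,"dz": 0,"rx": 0,"ry": 0,"rz": 0,"gripper": -0.8},{"dx": 0,"dy": 0,"dz": 0,"rx": 0,"ry": 0,"rz": 0,"gripper": -1},{"dx": 0,"dy": 0,"dz": 0,"rx": 0,"ry": 0,"rz": 0,"gripper": -1},{"dx": 0,"dy": 0,"dz": -20,"rx": 0,"ry": 0,"rz": 0,"gripper": -1}])

```text
clock: 39.3
position: [0.526, -0.3898, 0.1044]
tcp_rot: [[-0.391, 0.92, -0.003], [0.92, 0.391, 0.002], [0.003, -0.002, -1.0]]
ft_force: [-0.9, 0.6, 0.8]
finger_gap: 0.0868
```

>>> move_arm(increments=[{"dx": 0,"dy": 0,"dz": -35,"rx": 0,"ry": 0,"rz": 0,"gripper": -1},{"dx": 0,"dy": 0,"dz": -40,"rx": 0,"ry": 0,"rz": 0,"gripper": -1},{"dx": 0,"dy": 0,"dz": -40,"rx": 0,"ry": 0,"rz": 0,"gripper": -1},{"dx": 0,"dy": 0,"dz": -40,"rx": 0,"ry": 0,"rz": 0,"gripper": -1},{"dx": -20,"dy": 0,"dz": -20,"rx": 0,"ry": 0,"rz": 0,"gripper": -1},{"dx": -30,"dy": 0,"dz": 0,"rx": 0,"ry": 0,"rz": 0,"gripper": -1},{"dx": -20,"dy": 0,"dz": 0,"rx": 0,"ry": 0,"rz": 0,"gripper": -1},{"dx": 0,"dy": 0,"dz": 0,"rx": 0,"ry": 0,"rz": 0,"gripper": -1}])

```text
clock: 40.1
position: [0.5542, -0.4573, 0.2807]
tcp_rot: [[-0.39, 0.921, -0.001], [0.921, 0.39, -0.001], [-0.001, -0.001, -1.0]]
ft_force: [-0.2, -0.3, 0.1]
finger_gap: 0.0939
```

```bash
python3 - <<'E'
from h import *
w=cam('wrist')['color'];s=cam('scene')['color']
a=crop(w[...,::-1],278,130,65,2)
r=[crop(s[...,::-1],u,v,45,3) for u,v in((378,365),(272,285),(211,122))]
im=np.hstack(r);b=cv2.resize(s[130:290,200:400,::-1],None,fx=1.5,fy=1.5)
row=np.zeros((260,im.shape[1],3),np.uint8);row[:260,:260]=a;row[:240,270:570]=b
cv2.imwrite('pics/end.png',np.vstack([im,row])[:600,:800])
go(0.5,0,.3,23)
E
```

```text
t 40.2 at [ 0.5539 -0.4553  0.2807] az 23.0 gap 0.0942 F [-0.7 -0.1  0.1] | rz -0.0 dx dy dz [440.2 128.3 -19.3] tilt [ 0.    -0.001 -1.   ] j7 1.32
```

View pics/end.png

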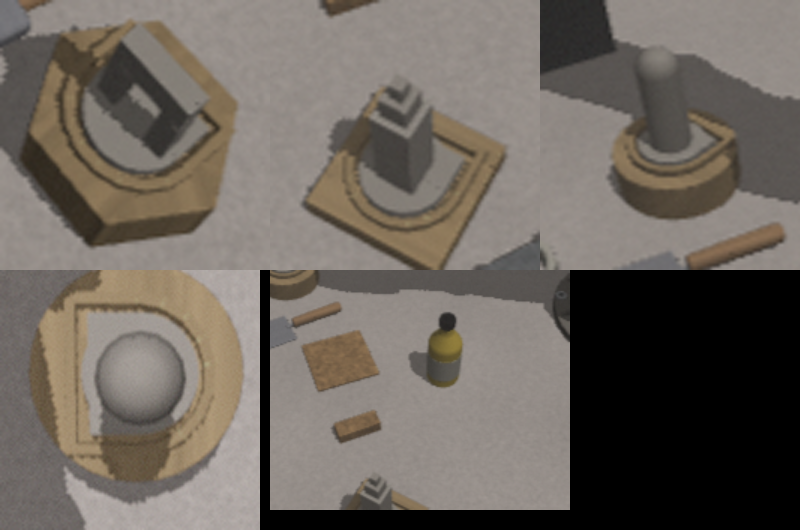

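All three maquettes sit upright inside their socket rims: arch on hex, tower on square and column on round. The pad is empty and the bottle is standing.

```bash
python3 -c "
from rig import *
print(sign_off())"
```

```text
the job is handed in; nothing more can be done
None
```

The swap is done and handed in at about 40 s on the clock. I parked the column on the cork pad, moved the arch to the six-sided plinth and the tower to the square one, then moved the column from the pad to the round one.

- **Seating:** each foot passed below its rim without resistance. It met the socket floor within about 0.5 mm of the expected height, with a light touch (wrist-force readings of 5.5 to 7 N), and only then did I release it.
- **Final pictures:** all three maquettes stand upright inside their socket rims. The cork pad is empty, the yellow bottle is standing, and the gripper is open and clear of everything.
- **What disagreed:** the fixed top camera placed things up to about 10 mm off from the scene and wrist cameras. I used close wrist views for every grasp and placing instead. My first automatic fit of the plinth outlines was poor, so I dropped it.

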